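# Record photo of a tag-stamping kit under a swing-arm camera

### The job

Take the record photo of a tag-stamping order before it is packed. Swing the overhead camera well clear of the white photo board, put the goods of the order that are out on the stand (any of the cherry oval box, ink pad, stack of tags and hand stamp) into the wooden caddy where it stands beside the board, then carry the loaded caddy level by its handle bar and set it down squarely inside the corner marks on the board. Tilt the little preview screen up to about 60 degrees, swing the camera back until its lens is over the middle of the caddy, and last of all press the red shutter button.

Things in the scene. Friction and masses are not known exactly. Their poses are not given: they have to be found in the camera images.
- photo_board: Fixed white photo board, 390 x 250 x 10 mm, lying on the stand at the right. Its origin is on the stand's surface straight below the marked spot; its x axis points away from the robot toward the camera's column, y to the left, z up. The board reaches 155 mm in front of the origin, 235 mm behind it and 125 mm to each side. The round steel column (22 mm thick, 272 mm tall) stands 200 mm behind the origin on the x axis.
- board_mark (a point): Centre of the spot marked on the board: a grey field with four yellow corner marks that enclose 212 x 242 mm, 6 mm more on every side than the caddy's 200 x 230 mm. On the board's top (10 mm above the stand), axes as the board's; the caddy belongs here with its handle bar along the board's y axis (either way round).
- camera_arm (a joint): Horizontal swing of the camera arm about the vertical column, rad. 0: the lens is exactly over the marked spot (arm points toward the robot); it grows as the camera swings to the robot's right, counter-clockwise seen from above, clear of the board (stops at -0.6 and 1.6). From 0.9 rad on it counts as clear (the camera is then beside the board). A stiff pivot: it stays where it is left; about 1 N at the camera moves it.
- camera_pivot (a point): Point on the pivot axis of the camera arm, at the height of the camera's grip post centre. The camera's axis (lens, grip post) is 200 mm from it.
- camera_grip (a point): Centre of the upright black rubber grip post on top of the camera: 23 mm thick, 48 mm tall, round, standing on the camera body, whose top is 23 mm below this point (262 mm above the stand). The camera body is 56 x 66 x 42 mm; the aluminium arm (20 x 14 mm) runs from it to the column, its top 29 mm below this point.
- camera_lens (a point): Centre of the lens's lower face, straight below the grip post, 182 mm above the stand.
- shutter (a joint): Travel of the red shutter button, m: 0 up, 0.006 fully down (needs about 4 N, springs back). The picture is taken when it is past 0.003.
- shutter_top (a point): Centre of the top of the round red shutter button (28 mm across), near the board's front edge. It is pressed straight down.
- screen (a joint): Tilt of the preview screen, rad: 0 lying flat, face up; it grows as its far edge is raised (pi/2 is upright, stop at 1.75). 60 degrees is 1.05. Stiff hinge: stays where it is left; about 2.5 N at the tab moves it.
- screen_hinge (a point): Middle of the screen's hinge axis, on its near edge, 25 mm above the stand; its x axis points away from the robot along the flat screen, its y axis (to the left) is the hinge line.
- screen_tab (a point): Centre of the grey pull tab on the middle of the screen's far edge, 97 mm from the hinge axis: 28 mm wide (along the hinge line, can be pinched across this width from above and then pivots between the pads), 10 mm thick, free for 30 mm beyond the screen's edge. The black screen is 84 x 134 x 11 mm.
- caddy: Loose open wooden caddy (trug), 200 x 230 mm, 0.4 kg, origin at the centre of its underside, z up. Floor 8 mm thick, one undivided tray of inside 188 (x) x 216 (y) mm, side walls 30 mm tall; the end boards at y = +-112 mm rise to 92 mm in the middle. A handle bar runs along its y axis above the middle, from end to end.
- caddy_handle (a point): Centre of the caddy's handle bar, 78 mm above its underside. The bar is 16 mm wide (x), 24 mm tall (66 to 90 mm above the underside) and 216 mm long (y); goods are put in on either side of it.
- oval_box_mid (a point): Centre of the closed cherry-wood oval box, 60 (x) x 86 (y) x 42 mm, 0.08 kg, half-way up. It is None when not part of the order; so for the other goods.
- ink_pad_mid (a point): Centre of the dark flat ink pad with a red field, 60 (x) x 90 (y) x 10 mm, 0.07 kg, half-way up.
- tag_stack_mid (a point): Centre of the stack of brown gift tags, 80 (x) x 44 (y) x 11 mm, 0.04 kg, half-way up; a thin red cord end sticks out. The tags and the stamp start on the lime clipboard at the left (3 mm thick), the oval box and ink pad on the stand itself.
- stamp_mid (a point): Centre, half-way up, of the standing hand stamp, 0.05 kg: wooden foot 32 (x) x 44 (y) x 20 mm with a round knob of at most 24 mm thickness above it, 68 mm tall in all.
- glue: Bystander: squeeze bottle of wood glue, 55 mm thick, 160 mm tall, standing at the back; origin under its base.
- pen: Bystander: ball pen, 145 mm long, lying on the lime clipboard (3 mm thick) at the left; origin under its middle.

How it is judged:
By the outcome, as a careful person would: the job done as asked, in the order asked, and still so for the second after the job is handed in, with the robot touching nothing.
Of oval_box, ink_pad, tag_stack, stamp only 2 to 4 are there at a start; the rules pass over those that are not, and their reading is None.
At some moment in a run one of oval_box, tag_stack may be knocked a few centimetres aside while the robot is not near it.
It also fails if it takes over 210 s, if anything falls off the work surface, if the arm or the gripper's body presses on something with over 40 N, if the wrist force passes 120 N, or if a joint passes its speed limit or range.

### The arm

A 7-joint arm with a two-finger parallel gripper is mounted at the origin on a cart in front of the work surface, level with it; the furniture and walls round the work are solid. World frame = base frame: x ahead of the robot, y to its left, z up, the work surface at z = 0. Lengths are in mm, angles in rad, forces in N, time in s.
With the tool pointing down it reaches from about 400 to 900 mm from the base axis. Payload 5.6 kg.
Tool frame: the origin (TCP) lies on the front face of the gripper's body, between the roots of the fingers; the fingertips stand 88 mm ahead of it and the grasp point (between the pads) lies 69 mm ahead of it; y points along the fingers, x is the direction in which the jaws open and shut, and the axes are right-handed (so a half turn about y gives the same grasp; the last joint's range is limited). The gripper opens to 92 mm and grips with 3 to 60 N. Pads are 20 mm wide; open, the fingers measure 128 mm over their backs; the gripper's body (75 mm by 189 mm) begins 69 mm behind the grasp point.
Start: joints at [-1.373, 0.468, -0.012, 1.603, 0.006, 1.071, -0.056], TCP at [155.049, 631.241, 302.692] pointing down, gripper open.
Joint ranges: [-2.53, 2.53], [-0.31, 2.02], [-1.57, 1.55], [0.28, 2.44], [-1.29, 4.43], [0.15, 1.84], [-2.92, 2.92]. Speed limits (rad/s): [2.57, 2.57, 3.14, 3.14, 3.14, 3.14, 3.14].

### API

Orientations are given as a unit quaternion [w, x, y, z].
In Python, from plant import bot gives the robot as it stands. The module is installed in compiled form; this text tells all that it offers.
- The arm moves only by the tool drive_tool, never from a script. Its argument "series" is text: rows parted by semicolons, each of 7 numbers parted by spaces: the opening, from 0 (shut) to 1 (fully open), then the shift along the tool's x, y, z as a fraction of full scale, then the turn, a rotation vector about the tool's x, y, z as a fraction of full scale. A call has 1 to 8 rows; each row is the pose to reach, as a shift and turn from the pose commanded when the call began, along the tool's axes at that moment; what a row does not reach only later rows make up. Full scale, the value 1, is 0.1 m for a shift and pi/4 rad for a turn. A row lasts 1/12 s, in which the tool goes at most 41.7 mm and 7.16 degrees, less where a joint would pass 70% of its speed; a pose out of reach is approached as far as the arm can. A call with a number of a shift or a turn outside -1 to 1 is refused whole. A call with a gripper value outside its range is refused whole. The fingers move at their own pace and stop on an object; "newtons" is the grip in N (left out, the last holds). Time passes only in rows, so rows that repeat a pose let the fingers close. It gives the time, the measured TCP pose, the force and the opening at its end, in the units of the state.
- bot.sense(): the state, without advancing time (a new reading comes with each control period).
- bot.grab_frame(name): name is "scene" or "top" or "wrist"; returns a dict with "pixels" (384x512x3 uint8, blue, green, red), "z_map" (384x512 float32, mm along the optical axis (not along the pixel's ray), 0 where there is no reading), "vfov" (degrees; the focal length in pixels is half the picture's height over the tangent of half this angle, whatever the lens; pixels are square), "cx", "cy" (the principal point, pixels), "T" (4x4, takes a point from camera to world coordinates). Camera axes: x right, y up, looking along -z (the intrinsics and any distortion apply to the point x, -y, -z); pixel columns grow to the right and rows downward; lengths in mm; the calibration is good to about 2 mm. The wrist camera is an equidistant fisheye: a pixel r from the principal point sees the ray r / f radians off the axis. A picture is of the moment at which its call begins.
- bot.hand_in(): hands the job in, once; it reports no verdict.
The state is a dict: "time": time; "q": joint angles; "joint_vel": joint speeds; "tau": joint torques, N m; "eef_pos": TCP position; "ee_rot": TCP orientation; "ft_force": force on the tool from outside, world axes, zero at the start; "ft_torque": the same for the moment, N m; "finger_gap": finger opening in mm.
Only numpy, scipy, OpenCV 4.12 (cv2) and the standard library are available. Lean on these libraries where they do the work, as an engineer would, in place of code of your own. Each camera call takes 0.05 s, during which the arm holds its last target. There are 200 camera calls.

## Working session

There is one attempt and no reset: what is moved stays moved. The work goes in short steps, Python scripts to look and compute and a tool call to move; the robot and the scene stay as the last step left them, time stands still between calls to the robot, and variables do not carry over. Pictures are saved under pics/ and viewed, about 12 in all and at most 16, crops included, and the job is handed in when it is done.

Besides the shell and the picture viewer there is one more tool, called after ">>>" as name(argument=value, ...), one argument or row to a line, values as JSON. drive_tool: Moves the arm, as the interface text tells. Shift numbers are shares of 0.1 m and turn numbers shares of pi/4 rad, none past 1 either way. Its arguments: {"type":"object","properties":{"series":{"type":"string"},"newtons":{"type":"number"}},"required":["series"]}

```bash
mkdir -p pics
cat > h.py <<'E'
import numpy as np, cv2
from scipy.spatial.transform import Rotation as R
from plant import bot
def grab(n,save=None):
    f=bot.grab_frame(n)
    if save: cv2.imwrite('pics/'+save,f['pixels'])
    np.savez('/tmp/%s.npz'%n,**f); return f
def foc(f): return 192/np.tan(np.radians(float(f['vfov']))/2)
def ray(f,u,v,fish=False):
    k=foc(f); a=np.array([u-f['cx'],v-f['cy']],float)
    if fish:
        r=np.hypot(*a); th=r/k; d=np.array([a[0]/r*np.sin(th),-a[1]/r*np.sin(th),-np.cos(th)])
    else: d=np.array([a[0]/k,-a[1]/k,-1.])
    T=f['T']; return T[:3,3],T[:3,:3]@d
def plane(f,u,v,z,fish=False):
    o,d=ray(f,u,v,fish); return o+d*(z-o[2])/d[2]
def cloud(f):
    k=foc(f); v,u=np.mgrid[:384,:512]; Z=f['z_map']
    P=np.stack([(u-f['cx'])/k*Z,-(v-f['cy'])/k*Z,-Z],-1)
    return P@f['T'][:3,:3].T+f['T'][:3,3]
def st():
    s=bot.sense(); r=R.from_quat(np.roll(s['ee_rot'],-1)).as_matrix()
    return s,r
E
python3 - <<'E'
from h import *
for n in('scene','top','wrist'):
    f=grab(n,n+'0.png'); print(n,f['vfov'],f['cx'],f['cy'],f['T'].round(2).tolist(),f['z_map'].max())
s,r=st(); print(s,r.round(3))
a=np.hstack([cv2.imread('pics/scene0.png'),cv2.imread('pics/wrist0.png')]);cv2.imwrite('pics/sw0.png',cv2.resize(a,(800,300)))
cv2.imwrite('pics/top0b.png',cv2.resize(cv2.imread('pics/top0.png'),(800,600)))
E
```

```text
scene 56.156735940201465 260.74421456092347 189.1542012700437 [[0.68, 0.56, -0.47, 38.59], [-0.73, 0.54, -0.42, -466.85], [0.02, 0.63, 0.78, 1077.74], [0.0, 0.0, 0.0, 1.0]] 3999.9756
top 55.76649685167787 255.06980014544615 198.78492230056898 [[0.01, 0.99, -0.15, 459.25], [-1.0, 0.01, -0.02, 7.57], [-0.01, 0.15, 0.99, 1032.11], [0.0, 0.0, 0.0, 1.0]] 2129.8054
wrist 65.70646984690485 257.9230299975031 193.63555383547393 [[0.24, -0.93, -0.28, 74.9], [0.97, 0.23, 0.07, 651.14], [-0.0, -0.29, 0.96, 384.37], [0.0, 0.0, 0.0, 1.0]] 1634.654
{'time': 0.15, 'q': array([-1.37299487,  0.46817687, -0.01161145,  1.60339726,  0.00602336,
        1.07137937, -0.05629096]), 'joint_vel': array([ 0.00074554, -0.00291176,  0.00089192, -0.00212861,  0.00140702,
       -0.00048788, -0.0005098 ]), 'tau': array([ 1.13687387e-03, -5.20948112e+01, -1.20955508e-02, -2.43978739e+01,
       -5.66627900e-02,  1.52731198e-02,  9.97480242e-05]), 'eef_pos': array([154.98914428, 630.92260005, 301.96393934]), 'ee_rot': array([-0.55612197,  0.55676465,  0.43597302, -0.43665662]), 'ft_force': array([ 0.16174712, -0.41512598, -0.04047621]), 'ft_torque': array([ 0.00411629,  0.03884972, -0.00112552]), 'finger_gap': 91.90867244066106} [[ 0.239 -0.    -0.971]
 [ 0.971 -0.001  0.239]
 [-0.001 -1.    -0.   ]]
```

View pics/top0b.png

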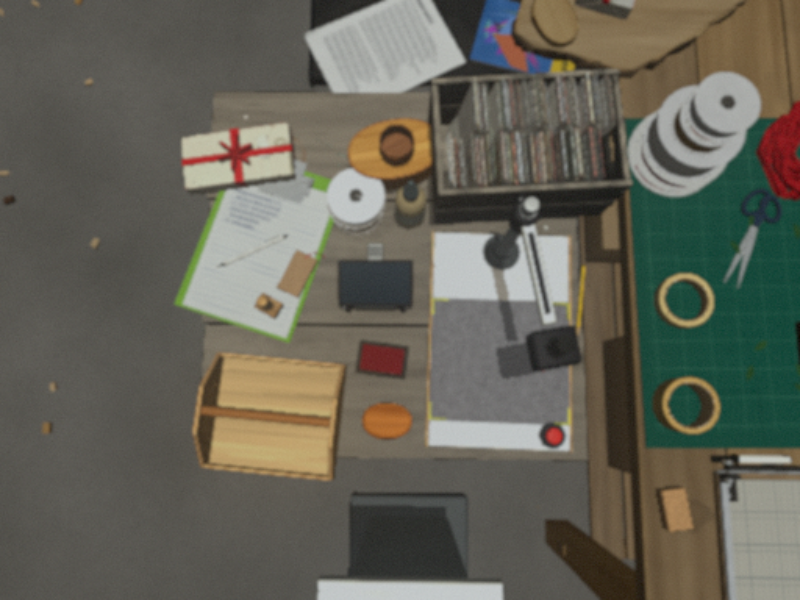

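View pics/sw0.png

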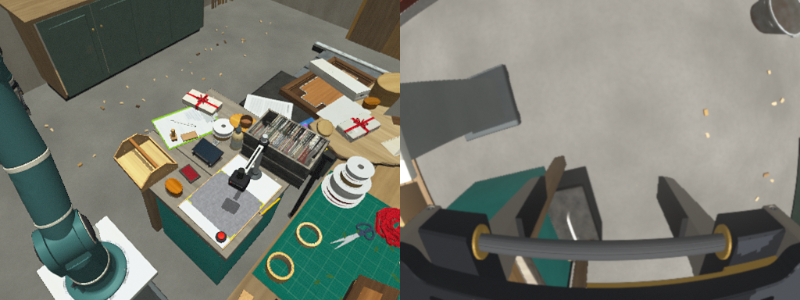

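The top view (800x600) shows all four goods: the oval box (387,420), ink pad (383,359), tags (297,272) and stamp (268,304). The caddy is at (268,415), the screen at (375,284), the camera at (553,348) already swung a little, the column at (502,250) and the red button at (553,435).

```bash
cat > m1.py <<'E'
from h import *
f=grab('top'); C=cloud(f); hsv=cv2.cvtColor(f['pixels'],cv2.COLOR_BGR2HSV)
def roi(x0,y0,x1,y1):
    m=np.zeros((384,512),bool); m[int(y0*.64):int(y1*.64),int(x0*.64):int(x1*.64)]=1; return m
def rep(n,m,zc=None):
    m=m.astype(np.uint8); k,l,s,c=cv2.connectedComponentsWithStats(m)
    if k<2: print(n,'none');return
    i=1+np.argmax(s[1:,4]); p=C[l==i]; z=np.median(p[:,2]) if zc is None else zc
    cs,_=cv2.findContours((l==i).astype(np.uint8),0,2); c=max(cs,key=cv2.contourArea)[:,0]
    w=np.array([plane(f,u,v,z)[:2] for u,v in c],np.float32); r=cv2.minAreaRect(w)
    e=(cv2.boxPoints(r)).round(0).tolist()
    print(n,'n',s[i,4],'zmed',p[:,2].min().round(0),np.median(p[:,2]).round(1),p[:,2].max().round(0),'rect',np.round(r[0],1),np.round(r[1],1),round(r[2],1),e)
H,S,V=hsv[...,0],hsv[...,1],hsv[...,2]; Z=C[...,2]
rep('oval',roi(350,390,425,450)&(Z>25),42)
rep('ink',roi(350,335,415,385)&((Z>6)|((S>120)&((H<12)|(H>165)))),10)
rep('tags',roi(270,245,320,300)&(S>70)&(H<25),14)
rep('stampfoot',roi(245,285,290,325)&(S>70)&(H<25),23)
rep('stampknob',roi(245,285,290,325)&(Z>50))
rep('button',roi(535,420,570,450)&(S>150)&((H<12)|(H>165)))
rep('screen',roi(330,235,420,312)&(Z>14),30)
rep('tab',roi(360,235,390,258)&(Z>14))
rep('camera',roi(520,315,590,375)&(Z>240),262)
rep('post',roi(520,315,590,375)&(Z>290),309)
rep('column',roi(480,190,600,270)&(Z>240))
rep('board',roi(420,225,580,455)&(V>150)&(S<40)&(Z<20),10)
rep('mark',roi(420,285,580,430)&(S>120)&(H>20)&(H<35)&(Z<25),10)
rep('grey',roi(420,285,580,430)&(S<40)&(V<150)&(Z<20),10)
rep('caddy',roi(180,340,350,490)&(Z>15),30)
rep('caddybar',roi(190,395,345,430)&(Z>80)&(Z<96),90)
rep('caddyEnds',roi(190,340,345,490)&(Z>45))
print('hmax objects glue',Z[roi(395,180,430,225)].max())
E
python3 m1.py
python3 - <<'E'
import cv2
a=cv2.imread('pics/top0.png')[140:320,105:385]; cv2.imwrite('pics/c1.png',cv2.resize(a,(800,514),interpolation=cv2.INTER_CUBIC))
E
```

```text
oval n 611 zmed 36.0 41.4 1032.0 rect [421.1  41.6] [58.  83.3] 0.7 [[392.0, 83.0], [393.0, -0.0], [451.0, 0.0], [450.0, 84.0]]
ink n 674 zmed 5.0 10.0 1032.0 rect [529.5  52.5] [89.6 59.8] 83.1 [[494.0, 12.0], [554.0, 4.0], [565.0, 93.0], [505.0, 101.0]]
tags n 365 zmed 10.0 14.5 20.0 rect [684.4 212.1] [40.5 76. ] 65.6 [[641.0, 209.0], [711.0, 178.0], [727.0, 215.0], [658.0, 246.0]]
stampfoot n 140 zmed 19.0 26.5 1032.0 rect [623.  261.1] [42.8 27.7] 64.1 [[601.0, 248.0], [626.0, 236.0], [645.0, 274.0], [620.0, 286.0]]
stampknob n 57 zmed 57.0 69.0 1032.0 rect [622.5 258.5] [19.2 21.9] 0.5 [[613.0, 269.0], [613.0, 247.0], [632.0, 248.0], [632.0, 270.0]]
button n 89 zmed 19.0 31.3 38.0 rect [ 398.3 -245.6] [25.9 24.9] 44.9 [[380.0, -246.0], [398.0, -264.0], [416.0, -245.0], [399.0, -228.0]]
screen n 1600 zmed 19.0 41.5 1032.0 rect [677.4  66.9] [124.  135.4] 0.5 [[615.0, 134.0], [616.0, -1.0], [740.0, -0.0], [739.0, 135.0]]
tab n 99 zmed 49.0 54.6 62.0 rect [719.6  65. ] [25.9 25. ] 0.9 [[706.0, 77.0], [707.0, 52.0], [733.0, 53.0], [732.0, 78.0]]
camera n 246 zmed 240.0 268.7 289.0 
[... 547 characters left out ...]
.0 rect [ 617.8 -300.7] [ 2.8 54.6] 87.9 [[590.0, -301.0], [645.0, -303.0], [645.0, -300.0], [591.0, -298.0]]
grey n 5931 zmed 4.0 10.5 20.0 rect [ 539.7 -157.1] [245.  255.2] 88.1 [[408.0, -275.0], [663.0, -284.0], [671.0, -39.0], [416.0, -30.0]]
caddy n 2043 zmed 15.0 62.7 1032.0 rect [430.7 249.7] [253.9 202.3] 85.2 [[319.0, 132.0], [521.0, 115.0], [542.0, 368.0], [340.0, 385.0]]
caddybar n 698 zmed 80.0 89.7 96.0 rect [435.6 238.7] [ 55.7 235.4] 0.7 [[406.0, 356.0], [409.0, 121.0], [465.0, 121.0], [462.0, 357.0]]
caddyEnds n 1228 zmed 45.0 87.7 1032.0 rect [431.  237.5] [236.1 165.8] 85.1 [[338.0, 127.0], [504.0, 113.0], [524.0, 348.0], [358.0, 362.0]]
hmax objects glue 1032.114345722146
```

View pics/c1.png

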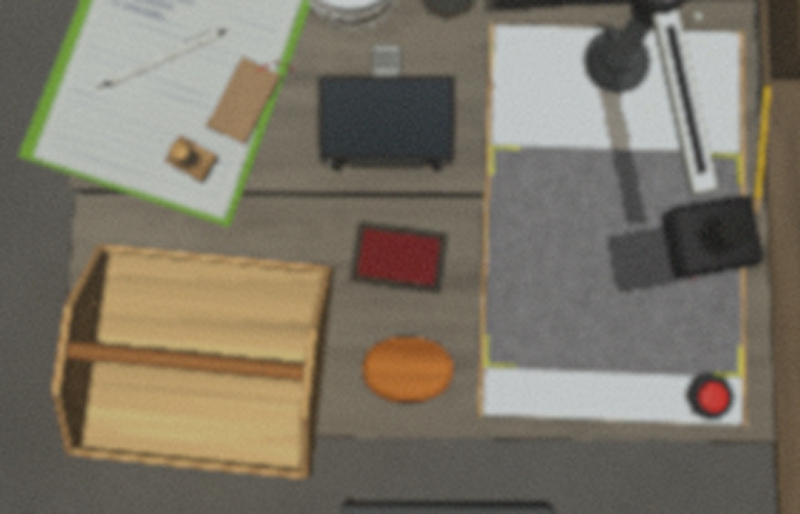

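Run:
```python
from h import *
f=dict(np.load('/tmp/top.npz'));C=cloud(f);Z=C[...,2]
P=lambda x,y,z:plane(f,105+x*.35,140+y*.35,z)[:2].round(1)
print('post',P(717,228,309),'col top',P(655,8,272),'colbase',P(617,58,20))
for c in((489,150),(742,153),(741,372),(488,366)): print('corner',P(*c,10))
for c in((490,25),(743,30),(745,424),(480,416)): print('board',P(*c,10))
for c in((68,350),(303,371)): print('bar end',P(*c,90))
for c in((98,247),(330,267),(308,475),(72,450)): print('caddy corner',P(*c,38))
bar=(Z>84)&(Z<95)&(C[...,0]>400)&(C[...,0]<475)&(C[...,1]>140)&(C[...,1]<345)
hsv=cv2.cvtColor(f['pixels'],cv2.COLOR_BGR2HSV)
p=C[bar][:,:2]; print(len(p),np.polyfit(p[:,1],p[:,0],1),np.polyval(np.polyfit(p[:,1],p[:,0],1),[150,240,340]))
print('stamp knob',P(183,150,68),'foot',P(190,160,23))
print('screen hinge',P(335,165,30),P(437,165,30),'tab',P(387,58,54))
m=(C[...,1]>15)&(C[...,1]<115)&(C[...,0]>600)&(C[...,0]<710)&(Z<80)&(Z>20)
a=C[m];print('screen slope',np.polyfit(a[:,0],a[:,2],1))
print('joint test az',bot.sense()['q'][0])
```

```text
post [ 530.1 -182.1] col top [ 700.5 -150.2] colbase [ 728.3 -163.4]
corner [635.3 -36. ]
corner [ 634.6 -287.7]
corner [ 420.4 -279.4]
corner [423.1 -35.6]
board [764.5 -36.7]
board [ 761.1 -293. ]
board [ 371.5 -281.5]
board [375.8 -28.1]
bar end [435.5 345.4]
bar end [419.6 133. ]
caddy corner [532.3 341.3]
caddy corner [515.5 117. ]
caddy corner [322.5 132.4]
caddy corner [342.2 354.3]
503 [9.61501015e-02 4.05855720e+02] [420.27823533 428.93174447 438.54675463]
stamp knob [622.7 255.9] foot [620.3 260.1]
screen hinge [615.6 115.6] [616.5  15.6] tab [717.5  65.1]
screen slope [   0.25703133 -129.61045286]
joint test az -1.3730352533828183
```

The picture shows all four goods at clear positions and the screen already tilted by about 0.3 rad. I make the caddy about (428,238) with yaw about -0.08, and the mark about (528,-160). The camera post is about (530,-182). First I align the tool axes with the world, then move over the camera post.

>>> drive_tool(
  series="1 0 -1 0 0 -0.307 0;1 0 -1 0 0 -0.307 0;1 0 -1 0 0 -0.307 0;1 0 -1 0 0 -0.307 0",
)

```text
time: 0.53
eef_pos: [155.4, 632.8, 408.3]
ee_rot: [-0.502, 0.498, 0.503, -0.497]
ft_force: [0.0, 0.5, 0.7]
finger_gap: 91.7
```

>>> drive_tool(
  series="1 -1 0 -1 0 0 0;1 -1 0 -1 0 0 0;1 -1 0 -1 0 0 0;1 -1 0 -1 0 0 0;1 -1 0 -1 0 0 0",
)

```text
time: 0.95
eef_pos: [259.7, 527.3, 401.9]
ee_rot: [-0.501, 0.503, 0.498, -0.498]
ft_force: [0.4, 0.4, -0.5]
finger_gap: 92.0
```

>>> drive_tool(
  series="1 -1 0 -1 0 0 0;1 -1 0 -1 0 0 0;1 -1 0 -1 0 0 0;1 -1 0 -1 0 0 0;1 -1 0 -1 0 0 0",
)

```text
time: 1.37
eef_pos: [358.3, 428.0, 401.9]
ee_rot: [-0.501, 0.502, 0.498, -0.499]
ft_force: [-0.0, 1.1, -0.6]
finger_gap: 91.8
```

>>> drive_tool(
  series="1 -1 -0.4 -1 0 0 0;1 -1 -0.4 -1 0 0 0;1 -1 -0.4 -1 0 0 0;1 -1 -0.4 -1 0 0 0;1 -1 -0.4 -1 0 0 0",
)

```text
time: 1.78
eef_pos: [458.3, 328.6, 443.5]
ee_rot: [-0.501, 0.502, 0.499, -0.498]
ft_force: [0.5, 0.8, -0.2]
finger_gap: 91.9
```

>>> drive_tool(
  series="1 -1 0 -0.75 0 0 0;1 -1 0 -0.75 0 0 0;1 -1 0 -0.75 0 0 0;1 -1 0 -0.75 0 0 0;1 -1 0 -0.75 0 0 0",
)

```text
time: 2.2
eef_pos: [530.3, 231.4, 441.5]
ee_rot: [0.501, -0.5, -0.499, 0.5]
ft_force: [-0.9, 0.7, -0.2]
finger_gap: 91.6
```

>>> drive_tool(
  series="1 -1 0 0 0 0 0;1 -1 0 0 0 0 0;1 -1 0 0 0 0 0;1 -1 0 0 0 0 0",
)

```text
time: 2.53
eef_pos: [529.5, 129.6, 442.5]
ee_rot: [0.501, -0.501, -0.499, 0.5]
ft_force: [0.5, 0.1, 0.4]
finger_gap: 92.0
```

>>> drive_tool(
  series="1 -1 0 0 0 0 0;1 -1 0 0 0 0 0;1 -1 0 0 0 0 0;1 -1 0 0 0 0 0",
)

```text
time: 2.87
eef_pos: [529.9, 30.3, 442.6]
ee_rot: [-0.5, 0.501, 0.499, -0.5]
ft_force: [-0.1, -0.3, -0.0]
finger_gap: 91.8
```

>>> drive_tool(
  series="1 -1 0 0 0 0 0;1 -1 0 0 0 0 0;1 -1 0 0 0 0 0;1 -1 0 0 0 0 0",
)

```text
time: 3.2
eef_pos: [530.4, -69.3, 442.5]
ee_rot: [-0.5, 0.501, 0.499, -0.5]
ft_force: [-0.2, -0.6, 0.4]
finger_gap: 91.9
```

>>> drive_tool(
  series="1 -1 0 0 0 0 0;1 -1 0 0 0 0 0;1 -1 0 0 0 0 0;1 -1 0 0 0 0 0;1 -1 0 0 0 0 0;1 -1 0 0 0 0 0",
)

```text
time: 3.7
eef_pos: [531.5, -164.5, 442.1]
ee_rot: [-0.499, 0.498, 0.502, -0.501]
ft_force: [0.1, -0.2, 0.5]
finger_gap: 91.9
```

Run:
```python
from h import *
s,r=st();print(s['eef_pos'],s['q'].round(2),r.round(3).tolist())
f=grab('wrist','w1.png');print(f['T'].round(2).tolist())
g=grab('scene','s1.png')
a=np.hstack([f['pixels'],g['pixels']]);cv2.imwrite('pics/ws1.png',cv2.resize(a,(800,300)))
```

```text
[ 531.4778899  -164.46719951  442.08026046] [-0.18  0.2   0.49  1.68 -0.1   1.29  1.91] [[-0.006, -0.001, -1.0], [1.0, 0.002, -0.006], [0.002, -1.0, 0.001]]
[[-0.0, -0.96, -0.29, 449.06], [1.0, -0.0, -0.0, -164.63], [0.0, -0.29, 0.96, 524.66], [0.0, 0.0, 0.0, 1.0]]
```

View pics/ws1.png

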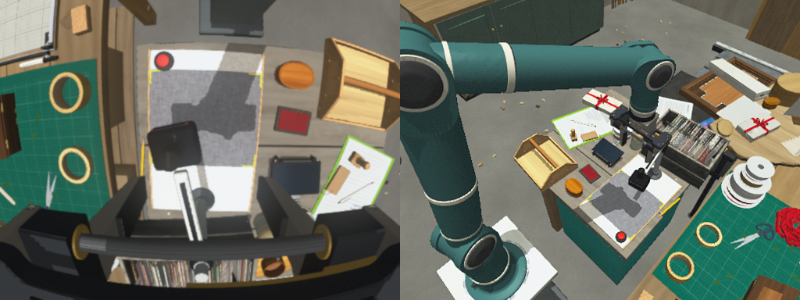

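Wrist view: the camera body is at px (224,188) of the 512x384 frame, offset from between the fingers. I'll locate its post by depth.

```bash
cat >> h.py <<'E'
def fcloud(f):
    k=foc(f); v,u=np.mgrid[:384,:512].astype(float); a=u-f['cx'];b=v-f['cy']; r=np.hypot(a,b)+1e-9; th=r/k
    d=np.stack([a/r*np.sin(th),-b/r*np.sin(th),-np.cos(th)],-1); Z=f['z_map'][...,None]
    P=d*Z/np.maximum(np.cos(th),.05)[...,None]
    W=P@f['T'][:3,:3].T+f['T'][:3,3]; W[f['z_map']<=0]=-999; return W
E
python3 - <<'E'
from h import *
f=dict(np.load('/tmp/wrist.npz'));C=fcloud(f);Z=C[...,2]
m=np.zeros((384,512),bool);m[130:240,170:300]=1
for lo,hi in((300,318),(240,299),(225,275)):
    p=C[m&(Z>lo)&(Z<hi)]
    if len(p): print(lo,len(p),np.median(p,0).round(1),np.percentile(p,[2,98],axis=0).round(1).tolist())
t=dict(np.load('/tmp/top.npz'));
cv2.imwrite('pics/w1c.png',cv2.resize(cv2.convertScaleAbs(f['pixels'][110:300,140:340],alpha=2),(600,570)))
E
```

```text
240 1437 [ 528.  -197.8  266.7] [[512.5, -223.4, 240.0], [546.9, -176.5, 287.6]]
225 3126 [ 526.1 -191.9  238.9] [[503.2, -230.7, 228.8], [585.7, -167.7, 266.3]]
```

View pics/w1c.png

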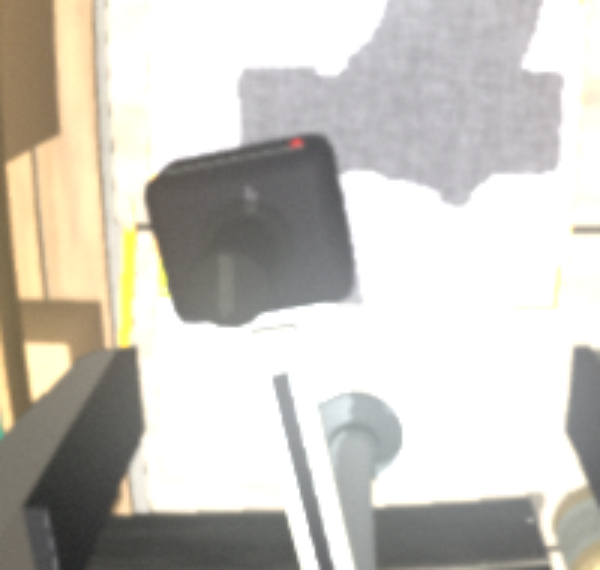

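Run:
```python
from h import *
f=dict(np.load('/tmp/wrist.npz'));C=fcloud(f);Z=C[...,2]
m=np.zeros((384,512),bool);m[130:240,170:300]=1
for a,b in((278,292),(250,275)):
    p=C[m&(Z>a)&(Z<b)];print(len(p),p.mean(0).round(1),np.percentile(p,[3,97],axis=0).round(1).tolist())
t=dict(np.load('/tmp/top.npz'));print(plane(t,105+717*.35,140+228*.35,286))
print('postTop wrist px',plane(f,140+228/3,110+300/3,286,True))
```

```text
642 [ 532.5 -199.6  286.4] [[522.0, -210.4, 284.4], [543.5, -189.0, 287.8]]
166 [ 524.9 -196.8  263.2] [[522.4, -207.2, 250.9], [532.0, -189.2, 274.1]]
[ 532.3857765  -188.18267588  286.        ]
postTop wrist px [ 536.53994134 -199.76390319  286.        ]
```

>>> drive_tool(
  series="1 -0.35 0 0 0 0 0;1 -0.35 0 0 0 0 0;1 -0.35 0.5 0 0 0 0;1 -0.35 0.5 0 0 0 0;1 -0.35 0.5 0 0 0 0;1 -0.35 0.5 0 0 0 0",
)

```text
time: 4.3
eef_pos: [530.6, -202.6, 392.9]
ee_rot: [0.5, -0.499, -0.5, 0.501]
ft_force: [-0.0, 0.3, 0.9]
finger_gap: 92.0
```

>>> drive_tool(
  series="1 0.03 0.57 -0.02 0 0 0;1 0.03 0.57 -0.02 0 0 0;1 0.03 0.57 -0.02 0 0 0;0 0.03 0.57 -0.02 0 0 0;0 0.03 0.57 -0.02 0 0 0;0 0.03 0.57 -0.02 0 0 0;0 0.03 0.57 -0.02 0 0 0;0 0.03 0.57 -0.02 0 0 0",
  newtons=20,
)

```text
time: 4.97
eef_pos: [532.6, -200.9, 336.8]
ee_rot: [-0.499, 0.5, 0.5, -0.5]
ft_force: [-0.0, -0.0, 0.3]
finger_gap: 60.5
```

>>> drive_tool(
  series="0 0 0 0 0 0 0;0 0 0 0 0 0 0;0 0 0 0 0 0 0;0 0 0 0 0 0 0",
)

```text
time: 5.3
eef_pos: [532.3, -200.7, 335.7]
ee_rot: [-0.5, 0.5, 0.5, -0.5]
ft_force: [-0.2, 1.0, 0.0]
finger_gap: 33.8
```

>>> drive_tool(
  series="0 0 0 0 0 0 0;0 0 0 0 0 0 0;0 0 0 0 0 0 0;0 0 0 0 0 0 0",
)

```text
time: 5.63
eef_pos: [532.3, -200.7, 335.7]
ee_rot: [-0.5, 0.5, 0.5, -0.5]
ft_force: [1.0, 0.2, 0.6]
finger_gap: 22.3
```

>>> drive_tool(
  series="0 -0.2 0 -0.05 0 0 0;0 -0.41 0 -0.12 0 0 0;0 -0.59 0 -0.21 0 0 0;0 -0.76 0 -0.31 0 0 0;0 -0.89 0 -0.41 0 0 0;0 -0.99 0 -0.5 0 0 0;0 -0.99 0 -0.5 0 0 0",
)

```text
time: 6.22
eef_pos: [583.1, -301.4, 335.8]
ee_rot: [-0.5, 0.501, 0.5, -0.5]
ft_force: [-1.7, -1.0, 4.5]
finger_gap: 22.0
```

>>> drive_tool(
  series="0 -0.14 0 -0.15 0 0 0;0 -0.26 0 -0.3 0 0 0;0 -0.37 0 -0.47 0 0 0;0 -0.46 0 -0.65 0 0 0;0 -0.46 0 -0.65 0 0 0;0 -0.46 0 -0.65 0 0 0",
)

```text
time: 6.72
eef_pos: [647.7, -345.8, 335.9]
ee_rot: [-0.5, 0.5, 0.5, -0.5]
ft_force: [1.2, -0.5, 2.7]
finger_gap: 21.7
```

>>> drive_tool(
  series="1 0 0 0 0 0 0;1 0 0 0 0 0 0;1 0 0 0 0 0 0;1 0 0 0 0 0 0;1 0 0 0 0 0 0;1 0 -0.8 0 0 0 0;1 0 -0.8 0 0 0 0;1 0 -0.8 0 0 0 0",
)

```text
time: 7.38
eef_pos: [648.6, -347.1, 424.6]
ee_rot: [-0.496, 0.504, 0.501, -0.499]
ft_force: [0.7, -0.2, 1.0]
finger_gap: 73.2
```

Run:
```python
from h import *
s,r=st();print(s['eef_pos'],s['q'].round(2))
f=grab('wrist','w2.png');C=fcloud(f);Z=C[...,2]
v,u=np.mgrid[:384,:512]
p=C[(Z>278)&(Z<292)&(v<300)];print(len(p),np.median(p,0).round(1),np.percentile(p,[3,97],axis=0).round(1).tolist())
cv2.imwrite('pics/w2b.png',cv2.resize(f['pixels'],(640,480)))
```

```text
[ 648.55297432 -347.1318626   424.62525103] [ 0.13  0.57  0.52  1.24 -0.28  1.39  2.21]
734 [ 646.7 -345.9  286.4] [[636.1, -356.2, 284.2], [657.7, -334.9, 287.7]]
```

View pics/w2b.png

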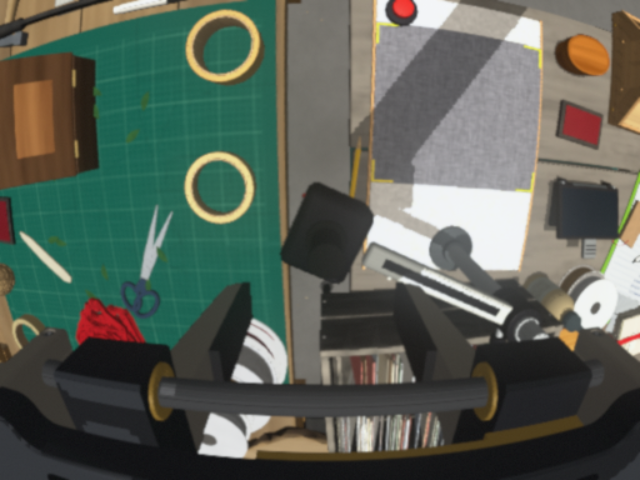

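Camera now clear at about 1.17 rad. The corner marks show at (375,28), (540,52), (375,182) and (532,187) of 640x480. I'll measure the board from this view, then go to the oval box.

Run:
```python
from h import *
f=dict(np.load('/tmp/wrist.npz'));h=cv2.cvtColor(f['pixels'],cv2.COLOR_BGR2HSV)
m=((h[...,0]>20)&(h[...,0]<36)&(h[...,1]>110)&(h[...,2]>110)).astype(np.uint8)
k,l,s,c=cv2.connectedComponentsWithStats(m)
v,u=np.mgrid[:384,:512]
for i in range(1,k):
    if s[i,4]>8 and s[i,0]>290 and s[i,1]<160 and s[i,0]<440:
        w=np.array([plane(f,a,b,10,True)[:2] for a,b in zip(u[l==i],v[l==i])])
        print(s[i],w.min(0).round(),w.max(0).round())
# red button and column
m=((h[...,1]>150)&((h[...,0]<8)|(h[...,0]>170))&(v<40)&(u>290)&(u<350)); print('btn',plane(f,u[m].mean(),v[m].mean(),35,True),m.sum(),fcloud(f)[m][:,2].max())
```

```text
[300  18  19  16  72] [ 417. -280.] [ 446. -249.]
[420  37  14  18  61] [425. -57.] [454. -28.]
[296 128  18  18  73] [ 608. -285.] [ 636. -256.]
[414 138  14  16  45] [614. -61.] [642. -33.]
btn [ 402.6910179  -246.72701453   35.        ] 208 35.11763834924699
```

>>> drive_tool(
  series="1 1 0 0.6 0 0 0;1 1 0 0.6 0 0 0;1 1 0 0.6 0 0 0;1 1 0 0.6 0 0 0;1 1 0 0.6 0 0 0",
)

```text
time: 7.85
eef_pos: [586.8, -243.4, 415.4]
ee_rot: [-0.5, 0.499, 0.501, -0.5]
ft_force: [0.6, -0.3, -0.1]
finger_gap: 91.8
```

>>> drive_tool(
  series="1 1 0 0.6 0 0 0;1 1 0 0.6 0 0 0;1 1 0 0.6 0 0 0;1 1 0 0.6 0 0 0;1 1 0 0.6 0 0 0",
)

```text
time: 8.27
eef_pos: [527.2, -145.1, 415.7]
ee_rot: [-0.499, 0.5, 0.501, -0.5]
ft_force: [0.3, -1.2, 0.2]
finger_gap: 92.1
```

>>> drive_tool(
  series="1 1 0 0.6 0 0 0;1 1 0 0.6 0 0 0;1 1 0 0.6 0 0 0;1 1 0 0.6 0 0 0;1 1 0 0.6 0 0 0",
)

```text
time: 8.68
eef_pos: [467.7, -45.9, 415.9]
ee_rot: [-0.5, 0.5, 0.5, -0.5]
ft_force: [0.3, 0.0, -0.5]
finger_gap: 92.0
```

>>> drive_tool(
  series="1 0.9 0 0.45 0 0 0;1 0.9 0 0.45 0 0 0;1 0.9 0 0.45 0 0 0;1 0.9 0 0.45 0 0 0;1 0.9 0 0.45 0 0 0",
)

```text
time: 9.1
eef_pos: [423.5, 42.9, 415.8]
ee_rot: [-0.5, 0.501, 0.5, -0.5]
ft_force: [-0.0, -0.6, 0.4]
finger_gap: 91.6
```

>>> drive_tool(
  series="1 0 0.5 0 0 1 0;1 0 0.5 0 0 1 0;1 0 0.5 0 0 1 0;1 0 0.5 0 0 1 0;1 0 0.5 0 0 1 0;1 0 0.5 0 0 1 0;1 0 0.5 0 0 1 0",
)

```text
time: 9.68
eef_pos: [423.8, 41.5, 365.6]
ee_rot: [-0.654, 0.655, 0.267, -0.267]
ft_force: [-1.0, -0.0, 0.1]
finger_gap: 91.6
```

>>> drive_tool(
  series="1 0 0.5 0 0 1 0;1 0 0.5 0 0 1 0;1 0 0.5 0 0 1 0;1 0 0.5 0 0 1 0;1 0 0.5 0 0 1 0;1 0 0.5 0 0 1 0;1 0 0.5 0 0 1 0;1 0 0.5 0 0 1 0",
)

```text
time: 10.35
eef_pos: [423.7, 41.7, 315.6]
ee_rot: [-0.707, 0.708, -0.002, 0.002]
ft_force: [-1.1, -0.7, 1.1]
finger_gap: 91.8
```

```bash
cat > oval.py <<'E'
from h import *
s,r=st();print(s['eef_pos'],s['q'].round(2),r.round(3).tolist())
f=grab('wrist','w3.png');C=fcloud(f);h=cv2.cvtColor(f['pixels'],cv2.COLOR_BGR2HSV)
cv2.imwrite('pics/w3b.png',cv2.resize(f['pixels'],(640,480)))
v,u=np.mgrid[:384,:512]
m=((h[...,0]<20)&(h[...,1]>130)&(C[...,2]>38)&(C[...,2]<48)&(C[...,0]>360)&(C[...,0]<480)&(C[...,1]>-20)&(C[...,1]<120))
p=C[m][:,:2].astype(np.float32); rr=cv2.minAreaRect(p); print(len(p),rr,np.median(C[m][:,2]))
E
python3 oval.py
```

```text
[423.68253829  41.70856001 315.57320393] [-0.48  0.05  0.32  2.12 -0.02  0.97 -0.16] [[1.0, 0.0, 0.005], [-0.005, -0.001, 1.0], [0.0, -1.0, -0.001]]
2659 ((421.82745361328125, 42.97318649291992), (58.99916076660156, 84.96392822265625), 0.413492888212204) 41.83921293468285
```

View pics/w3b.png

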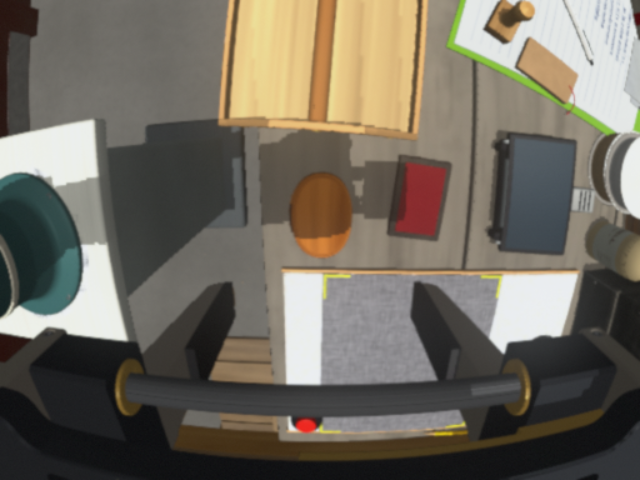

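The oval box at (322,214) is at world (421.8,43.0), confirmed twice. Grasping it across 60 mm.

Run:
```python
from h import *
f=dict(np.load('/tmp/wrist.npz'));C=fcloud(f);X,Y,Z=C[...,0],C[...,1],C[...,2]
b=(Z>85)&(Z<95)&(X>395)&(X<460)&(Y>135)&(Y<330)
for a in range(135,335,20):
    q=C[b&(Y>a)&(Y<a+20)]
    if len(q)>5: print(a+10,len(q),np.percentile(q[:,0],[5,50,95]).round(1),np.median(q[:,2]).round(1))
e=(Z>70)&(Z<96)&(Y>105)&(Y<132)&(X>330)&(X<520); q=C[e]; print('endboard outer y by x',[(a,q[(abs(q[:,0]-a)<8)][:,1].min().round(1)) for a in (390,420,450) if (abs(q[:,0]-a)<8).any()])
w=(Z>22)&(Z<36)&(Y>140)&(Y<300)
for n,lo,hi in(('near',315,355),('far',505,550)):
    q=C[w&(X>lo)&(X<hi)]; 
    for a in(160,220): t=q[abs(q[:,1]-a)<15]; print(n,a,len(t),np.percentile(t[:,0],[5,50,95]).round(1) if len(t) else '')
```

```text
145 290 [413.5 420.7 427.8] 90.0
165 292 [415.7 422.8 430. ] 89.8
185 295 [416.9 424.1 431.5] 89.9
205 281 [419.  426.1 433.3] 90.0
225 270 [420.1 427.4 434.6] 89.9
245 63 [421.3 429.5 436.7] 89.6
endboard outer y by x [(390, np.float64(129.0)), (420, np.float64(126.4)), (450, np.float64(123.4))]
near 160 129 [322.8 326.2 328.6]
near 220 139 [327.3 331.1 333.7]
far 160 139 [515.7 518.5 521.8]
far 220 135 [520.8 523.5 527.4]
```

>>> drive_tool(
  series="1 -0.02 1 0.01 0 0 0;1 -0.02 1 0.01 0 0 0;1 -0.02 1 0.01 0 0 0;1 -0.02 1 0.01 0 0 0",
)

```text
time: 10.73
eef_pos: [418.5, 43.6, 212.3]
ee_rot: [-0.706, 0.708, -0.003, -0.002]
ft_force: [-0.3, 0.2, -0.1]
finger_gap: 91.7
```

>>> drive_tool(
  series="1 0 1 0 0 0 0;1 0 1 0 0 0 0;1 0 1 0 0 0 0;1 0 1 0 0 0 0;1 0 1 0 0 0 0",
)

```text
time: 11.15
eef_pos: [421.2, 44.6, 116.1]
ee_rot: [-0.707, 0.707, -0.0, 0.0]
ft_force: [0.7, -0.9, 0.9]
finger_gap: 92.0
```

>>> drive_tool(
  series="1 0 0.15 0 0 0 0;1 0 0.15 0 0 0 0;0 0 0.15 0 0 0 0;0 0 0.15 0 0 0 0;0 0 0.15 0 0 0 0;0 0 0.15 0 0 0 0;0 0 0.15 0 0 0 0;0 0 0.15 0 0 0 0",
  newtons=15,
)

```text
time: 11.82
eef_pos: [420.9, 45.4, 101.3]
ee_rot: [0.707, -0.707, -0.001, -0.001]
ft_force: [-0.1, 0.1, 6.6]
finger_gap: 58.7
```

>>> drive_tool(
  series="0 0 0 0 0 0 0;0 0 0 0 0 0 0;0 0 -1 0 0 0 0;0 0 -1 0 0 0 0;0 0 -1 0 0 0 0;0 0 -1 0 0 0 0;0 0 -1 0 0 0 0",
)

```text
time: 12.4
eef_pos: [420.3, 45.6, 201.3]
ee_rot: [0.707, -0.707, -0.001, -0.0]
ft_force: [0.5, 0.4, -0.3]
finger_gap: 58.9
```

>>> drive_tool(
  series="0 0 -0.6 0 0 0 0;0 0 -0.6 0 0 0 0;0 0.3 -0.6 1 0 0 0;0 0.3 -0.6 1 0 0 0;0 0.3 -0.6 1 0 0 0;0 0.3 -0.6 1 0 0 0",
)

```text
time: 12.9
eef_pos: [450.1, 150.1, 259.0]
ee_rot: [0.707, -0.707, -0.002, 0.003]
ft_force: [0.6, 0.1, -0.8]
finger_gap: 58.5
```

>>> drive_tool(
  series="0 0.33 0 1 0 0 0;0 0.33 0 1 0 0 0;0 0.33 0 1 0 0 0;0 0.33 0 1 0 0 0",
)

```text
time: 13.23
eef_pos: [482.9, 249.6, 258.5]
ee_rot: [0.707, -0.707, -0.001, 0.003]
ft_force: [0.2, -0.2, -1.1]
finger_gap: 58.7
```

>>> drive_tool(
  series="0 0 0 0.41 0 -0.555 0;0 0 0 0.41 0 -0.555 0;0 0 0 0.41 0 -0.555 0;0 0 0 0.41 0 -0.555 0;0 0 0 0.41 0 -0.555 0",
)

```text
time: 13.65
eef_pos: [482.5, 284.5, 258.7]
ee_rot: [-0.69, 0.691, 0.152, -0.154]
ft_force: [0.3, -0.6, -1.1]
finger_gap: 58.6
```

>>> drive_tool(
  series="0 0 0 0 0 -0.555 0;0 0 0 0 0 -0.555 0;0 0 0 0 0 -0.555 0;0 0 0 0 0 -0.555 0;0 0 0 0 0 -0.555 0;0 0 0 0 0 -0.555 0",
)

```text
time: 14.15
eef_pos: [483.0, 285.1, 259.8]
ee_rot: [-0.641, 0.642, 0.297, -0.298]
ft_force: [0.5, -0.6, -1.3]
finger_gap: 58.5
```

```bash
cat > go.py <<'E'
import sys
from h import *
# target world x,y (and TCP z); prints shift units in the tool frame
s,r=st(); t=np.array([float(a) for a in sys.argv[1:4]])
print('pos',s['eef_pos'].round(1),'jaw az',np.degrees(np.arctan2(r[1,0],r[0,0])).round(2),'units',(r.T@(t-s['eef_pos'])/100).round(3),'gap',s['finger_gap'].round(1),'t',s['time'],'q7',s['q'][6].round(2))
E
python3 go.py 483.7 286.4 112
```

```text
Traceback (most recent call last):
  File "go.py", line 5, in <module>
    print('pos',s['eef_pos'].round(1),'jaw az',np.degrees(np.arctan2(r[1,0],r[0,0])).round(2),'units',(r.T@(t-s['eef_pos'])/100).round(3),'gap',s['finger_gap'].round(1),'t',s['time'],'q7',s['q'][6].round(2))
                                                                                                                                                ^^^^^^^^^^^^^^^^^^^^^
AttributeError: 'float' object has no attribute 'round'
```

>>> drive_tool(
  series="0 0 0.6 0 0 0 0;0 0 0.6 0 0 0 0;0 0 0.9 0 0 0 0;0 0 0.9 0 0 0 0;0 0 0.9 0 0 0 0;0 0 0.9 0 0 0 0",
)

```text
time: 14.65
eef_pos: [483.7, 286.5, 171.6]
ee_rot: [-0.641, 0.641, 0.299, -0.298]
ft_force: [-0.6, -0.2, -0.0]
finger_gap: 58.8
```

>>> drive_tool(
  series="0 0 0.3 0 0 0 0;0 0 0.58 0 0 0 0;0 0 0.58 0 0 0 0;0 0 0.58 0 0 0 0;0 0 0.58 0 0 0 0",
)

```text
time: 15.07
eef_pos: [484.3, 287.0, 114.9]
ee_rot: [0.641, -0.641, -0.3, 0.297]
ft_force: [-0.1, -0.3, 0.1]
finger_gap: 58.8
```

>>> drive_tool(
  series="0.72 0 0 0 0 0 0;0.72 0 0 0 0 0 0;0.72 0 0 0 0 0 0;0.72 0 0 0 0 0 0",
)

```text
time: 15.4
eef_pos: [483.6, 286.6, 113.7]
ee_rot: [0.641, -0.641, -0.299, 0.298]
ft_force: [-1.6, 0.3, -0.1]
finger_gap: 66.0
```

>>> drive_tool(
  series="0.72 0 -0.3 0 0 0 0;0.72 0 -0.6 0 0 0 0;0.72 0 -1 0 0 0 0;0.72 0 -1 0 0 0 0;0.72 0 -1 0 0 0 0",
)

```text
time: 15.82
eef_pos: [484.3, 287.1, 215.5]
ee_rot: [0.641, -0.641, -0.301, 0.297]
ft_force: [-0.3, -0.8, -0.4]
finger_gap: 66.3
```

```bash
sed -i "s/s\['finger_gap'\].round(1)/s['finger_gap']/" go.py; python3 go.py 529.5 52.5 260
python3 - <<'E'
from h import *
f=grab('top','t2.png');cv2.imwrite('pics/t2b.png',cv2.resize(f['pixels'][100:320,100:390],(800,607))[:600])
E
```

```text
pos [484.3 287.1 215.5] jaw az 49.96 units [-1.502 -0.451 -1.856] gap 66.25356389199908 t 15.8167 q7 0.3
```

View pics/t2b.png

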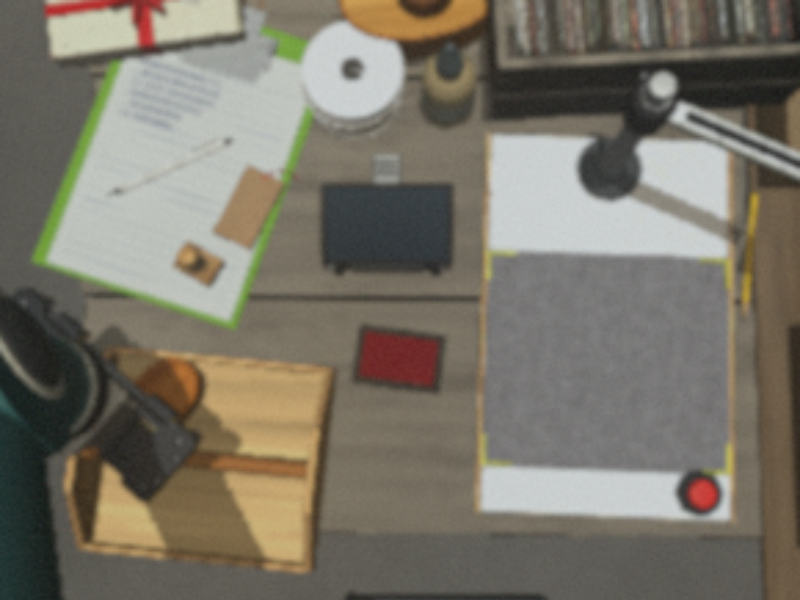

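The oval box lies in the far bay at (175,385). The ink pad at (398,358) is unchanged. On to the ink pad.

>>> drive_tool(
  series="1 -0.75 -0.2 -0.93 0 0 0;1 -0.75 -0.2 -0.93 0 0 0;1 -0.75 -0.2 -0.93 0 0 0;1 -0.75 -0.2 -0.93 0 0 0;1 -0.75 -0.2 -0.93 0 0 0",
)

```text
time: 16.28
eef_pos: [506.2, 166.4, 231.7]
ee_rot: [-0.642, 0.642, 0.296, -0.298]
ft_force: [0.2, 0.6, -0.7]
finger_gap: 91.9
```

>>> drive_tool(
  series="1 -0.75 0 -0.93 0 0 0;1 -0.75 0 -0.93 0 0 0;1 -0.75 0 -0.93 0 0 0;1 -0.75 0 -0.93 0 0 0;1 -0.75 0 -0.93 0 0 0",
)

```text
time: 16.7
eef_pos: [528.8, 51.1, 231.5]
ee_rot: [0.642, -0.641, -0.297, 0.299]
ft_force: [0.4, 0.4, 0.1]
finger_gap: 92.0
```

>>> drive_tool(
  series="1 0 0 0 0 0.633 0;1 0 0 0 0 0.633 0;1 0 0 0 0 0.633 0;1 0 0 0 0 0.633 0;1 0 0 0 0 0.633 0",
)

```text
time: 17.12
eef_pos: [528.4, 54.9, 231.7]
ee_rot: [0.695, -0.694, -0.132, 0.133]
ft_force: [-0.2, -0.0, -0.4]
finger_gap: 91.8
```

>>> drive_tool(
  series="1 0 0.2 0 0 0.633 0;1 0 0.2 0 0 0.633 0;1 0 0.2 0 0 0.633 0;1 0 0.2 0 0 0.633 0;1 0 0.2 0 0 0.633 0;1 0 0.2 0 0 0.633 0",
)

```text
time: 17.62
eef_pos: [528.7, 53.6, 212.2]
ee_rot: [0.706, -0.706, 0.041, -0.04]
ft_force: [-0.4, -0.6, -0.4]
finger_gap: 92.1
```

```bash
cat > ink.py <<'E'
from h import *
f=grab('wrist','w4.png');C=fcloud(f);h=cv2.cvtColor(f['pixels'],cv2.COLOR_BGR2HSV)
m=((h[...,0]<10)|(h[...,0]>165))&(h[...,1]>130)&(C[...,0]>470)&(C[...,0]<590)&(C[...,1]>-10)&(C[...,1]<120)&(C[...,2]<25)
k,l,s,c=cv2.connectedComponentsWithStats(m.astype(np.uint8));i=1+np.argmax(s[1:,4])
v,u=np.mgrid[:384,:512]
w=np.array([plane(f,a,b,10,True)[:2] for a,b in zip(u[l==i],v[l==i])],np.float32)
r=cv2.minAreaRect(w);print(len(w),r,cv2.boxPoints(r).round(1).tolist(),np.median(C[l==i][:,2]))
E
python3 ink.py; python3 go.py 529.5 52.5 92
```

```text
3274 ((530.0025024414062, 54.46300506591797), (75.13410949707031, 45.65595626831055), 83.1141586303711) [[502.79998779296875, 19.899999618530273], [548.2000122070312, 14.399999618530273], [557.2000122070312, 89.0], [511.79998779296875, 94.5]] 10.964740808014625
pos [528.8  53.2 212.3] jaw az -6.59 units [ 0.009  1.203 -0.007] gap 91.78357517982836 t 17.6667 q7 -0.12
```

>>> drive_tool(
  series="1 0.01 0.9 0.02 0 0 0;1 0.01 0.9 0.02 0 0 0;1 0.01 0.9 0.02 0 0 0;1 0.01 0.9 0.02 0 0 0;1 0.01 0.9 0.02 0 0 0",
)

```text
time: 18.08
eef_pos: [530.7, 53.7, 123.4]
ee_rot: [0.706, -0.706, 0.043, -0.043]
ft_force: [-0.4, 0.7, -1.0]
finger_gap: 92.0
```

>>> drive_tool(
  series="1 0 0.31 0 0 0 0;1 0 0.31 0 0 0 0;1 0 0.31 0 0 0 0;0 0 0.31 0 0 0 0;0 0 0.31 0 0 0 0;0 0 0.31 0 0 0 0;0 0 0.31 0 0 0 0;0 0 0.31 0 0 0 0",
)

```text
time: 18.75
eef_pos: [530.6, 53.8, 92.4]
ee_rot: [0.706, -0.706, 0.043, -0.044]
ft_force: [0.6, 0.3, 0.6]
finger_gap: 60.5
```

>>> drive_tool(
  series="0 0 0 0 0 0 0;0 0 0 0 0 0 0;0 0 0 0 0 0 0",
  newtons=15,
)

```text
time: 19.0
eef_pos: [530.6, 53.8, 92.3]
ee_rot: [0.706, -0.706, 0.043, -0.043]
ft_force: [-2.0, 0.4, 6.8]
finger_gap: 59.9
```

>>> drive_tool(
  series="0 0 -0.3 0 0 0 0;0 0 -0.6 0 0 0 0;0 0 -1 0 0 0 0;0 0 -1 0 0 0 0;0 0 -1 0 0 0 0",
)

```text
time: 19.42
eef_pos: [531.4, 54.0, 193.7]
ee_rot: [0.706, -0.705, 0.042, -0.045]
ft_force: [0.0, -0.4, -1.2]
finger_gap: 59.8
```

```bash
python3 go.py 380 194 200
```

```text
pos [531.4  54.  193.7] jaw az -7.0 units [-1.673 -0.068  1.206] gap 59.78416129407057 t 19.4167 q7 -0.1
```

>>> drive_tool(
  series="0 0 -0.4 0 0 0 0;0 0 -0.4 0 0 0 0;0 -0.9 -0.4 0.615 0 0 0;0 -0.9 -0.4 0.615 0 0 0;0 -0.9 -0.4 0.615 0 0 0;0 -0.9 -0.4 0.615 0 0 0;0 -0.9 -0.4 0.615 0 0 0",
)

```text
time: 20.0
eef_pos: [447.2, 126.6, 230.7]
ee_rot: [-0.706, 0.706, -0.043, 0.041]
ft_force: [0.7, -1.0, -1.4]
finger_gap: 59.4
```

>>> drive_tool(
  series="0 -0.9 0 0.615 0 0 0;0 -0.9 0 0.615 0 0 0;0 -0.9 0 0.615 0 0 0;0 -0.9 0 0.615 0 0 0",
)

```text
time: 20.33
eef_pos: [363.9, 199.8, 230.8]
ee_rot: [-0.706, 0.706, -0.042, 0.04]
ft_force: [-0.2, -1.2, -0.4]
finger_gap: 60.0
```

>>> drive_tool(
  series="0 0 0 0 0 -0.681 0;0 0 0 0 0 -0.681 0;0 0 0 0 0 -0.681 0;0 0 0 0 0 -0.681 0;0 0 0 0 0 -0.681 0",
)

```text
time: 20.75
eef_pos: [368.1, 196.6, 231.1]
ee_rot: [-0.692, 0.692, 0.146, -0.146]
ft_force: [0.2, -0.5, -0.8]
finger_gap: 59.4
```

>>> drive_tool(
  series="0 0 0 0 0 -0.681 0;0 0 0 0 0 -0.681 0;0 0 0 0 0 -0.681 0;0 0 0 0 0 -0.681 0;0 0 0 0 0 -0.681 0",
)

```text
time: 21.17
eef_pos: [368.1, 196.5, 231.1]
ee_rot: [-0.629, 0.629, 0.323, -0.324]
ft_force: [-0.4, -0.3, -0.8]
finger_gap: 59.8
```

>>> drive_tool(
  series="0 0 0 0 0 -0.681 0;0 0 0 0 0 -0.681 0;0 0 0 0 0 -0.681 0;0 0 0 0 0 -0.681 0;0 0 0 0 0 -0.681 0;0 0 0 0 0 -0.681 0",
)

```text
time: 21.67
eef_pos: [368.0, 196.5, 231.1]
ee_rot: [-0.522, 0.522, 0.477, -0.477]
ft_force: [0.3, 0.4, -1.1]
finger_gap: 59.7
```

```bash
python3 go.py 367 198 136
```

```text
pos [368.  196.5 231.1] jaw az 84.81 units [0.014 0.951 0.011] gap 59.74411962491598 t 21.6667 q7 0.92
```

>>> drive_tool(
  series="0 0.01 0.4 0.01 0 0 0;0 0.01 0.7 0.01 0 0 0;0 0.01 0.95 0.01 0 0 0;0 0.01 0.95 0.01 0 0 0;0 0.01 0.95 0.01 0 0 0",
)

```text
time: 22.08
eef_pos: [365.9, 197.8, 135.7]
ee_rot: [0.522, -0.522, -0.476, 0.478]
ft_force: [-0.3, 1.1, -0.0]
finger_gap: 59.8
```

>>> drive_tool(
  series="0 0 0 -0.12 0 0 0;0 0 0 -0.12 0 0 0;0 0 0.15 -0.12 0 0 0;0 0 0.33 -0.12 0 0 0;0 0 0.33 -0.12 0 0 0;0 0 0.33 -0.12 0 0 0",
)

```text
time: 22.58
eef_pos: [378.3, 197.8, 104.4]
ee_rot: [-0.522, 0.522, 0.477, -0.477]
ft_force: [-0.0, 0.6, -0.6]
finger_gap: 60.0
```

>>> drive_tool(
  series="0.75 0 0 0 0 0 0;0.75 0 0 0 0 0 0;0.75 0 0 0 0 0 0;0.75 0 -0.3 0 0 0 0;0.75 0 -0.7 0 0 0 0;0.75 0 -1 0 0 0 0;0.75 0 -1 0 0 0 0",
)

```text
time: 23.17
eef_pos: [380.3, 199.3, 209.3]
ee_rot: [-0.521, 0.522, 0.481, -0.474]
ft_force: [1.5, 0.4, -0.6]
finger_gap: 68.8
```

```bash
python3 go.py 684 212 260; sed -i 's/w3/w5/g' m1.py; python3 m1.py | grep -E 'tags|stamp'
```

```text
pos [380.3 199.3 209.3] jaw az 84.92 units [ 0.399 -0.479 -3.018] gap 68.82039462613291 t 23.1667 q7 0.94
tags n 366 zmed 10.0 14.8 1032.0 rect [684.6 212.1] [40.6 76.1] 65.6 [[642.0, 209.0], [711.0, 178.0], [728.0, 215.0], [658.0, 246.0]]
stampfoot n 142 zmed 18.0 27.2 1032.0 rect [623.  260.9] [43.2 26.9] 61.1 [[601.0, 249.0], [624.0, 236.0], [645.0, 273.0], [622.0, 286.0]]
stampknob n 57 zmed 56.0 69.1 1032.0 rect [622.5 258.4] [19.2 21.9] 0.5 [[613.0, 269.0], [613.0, 247.0], [632.0, 248.0], [632.0, 269.0]]
```

>>> drive_tool(
  series="1 0.13 -0.3 -1 0 0 0;1 0.13 -0.3 -1 0 0 0;1 0.13 -0.3 -1 0 0 0;1 0.13 -0.3 -1 0 0 0;1 0.13 -0.3 -1 0 0 0",
)

```text
time: 23.63
eef_pos: [478.6, 201.4, 232.8]
ee_rot: [0.522, -0.522, -0.477, 0.478]
ft_force: [-0.8, 0.2, -0.8]
finger_gap: 92.0
```

>>> drive_tool(
  series="1 0.13 0 -1 0 0 0;1 0.13 0 -1 0 0 0;1 0.13 0 -1 0 0 0;1 0.13 0 -1 0 0 0",
)

```text
time: 23.97
eef_pos: [580.9, 205.4, 232.2]
ee_rot: [-0.522, 0.522, 0.477, -0.477]
ft_force: [-0.2, -0.2, -0.1]
finger_gap: 91.8
```

>>> drive_tool(
  series="1 0.13 0 -1 0 0.42 0;1 0.13 0 -1 0 0.42 0;1 0.13 0 -1 0 0.42 0;1 0.13 0 -1 0 0.42 0;1 0.13 0 -1 0 0.42 0",
)

```text
time: 24.38
eef_pos: [678.1, 210.3, 231.8]
ee_rot: [0.593, -0.592, -0.384, 0.387]
ft_force: [-0.5, -0.4, 0.6]
finger_gap: 91.7
```

```bash
cat > tags.py <<'E'
from h import *
f=grab('wrist','w5.png');C=fcloud(f);h=cv2.cvtColor(f['pixels'],cv2.COLOR_BGR2HSV)
v,u=np.mgrid[:384,:512]
def rr(n,box,z,cond):
    m=cond&(C[...,0]>box[0])&(C[...,0]<box[1])&(C[...,1]>box[2])&(C[...,1]<box[3])
    k,l,s,c=cv2.connectedComponentsWithStats(m.astype(np.uint8));i=1+np.argmax(s[1:,4])
    w=np.array([plane(f,a,b,z,True)[:2] for a,b in zip(u[l==i],v[l==i])],np.float32)
    r=cv2.minAreaRect(w);print(n,len(w),r,cv2.boxPoints(r).round(0).tolist(),np.median(C[l==i][:,2]))
rr('tags',(620,750,160,245),14,(h[...,0]<25)&(h[...,1]>70))
m=(C[...,2]>58)&(C[...,2]<75)&(C[...,0]>590)&(C[...,0]<660)&(C[...,1]>225)&(C[...,1]<300)
p=C[m];print('knob',len(p),p.mean(0),np.percentile(p,[3,97],axis=0).round(1).tolist())
cv2.imwrite('pics/w5b.png',cv2.resize(f['pixels'],(640,480)))
E
python3 tags.py; python3 go.py 684 212 94
```

```text
tags 2746 ((688.2066040039062, 212.23486328125), (41.34690475463867, 83.24665069580078), 65.26158905029297) [[642.0, 211.0], [717.0, 176.0], [735.0, 214.0], [659.0, 248.0]] 15.086866236797931
knob 557 [624.21019467 261.02796706  69.02256601] [[614.9, 251.7, 62.6], [634.1, 270.7, 72.2]]
pos [677.6 210.6 232.2] jaw az 66.16 units [ 0.042  1.382 -0.058] gap 91.86664578283889 t 24.4333 q7 0.9
```

View pics/w5b.png

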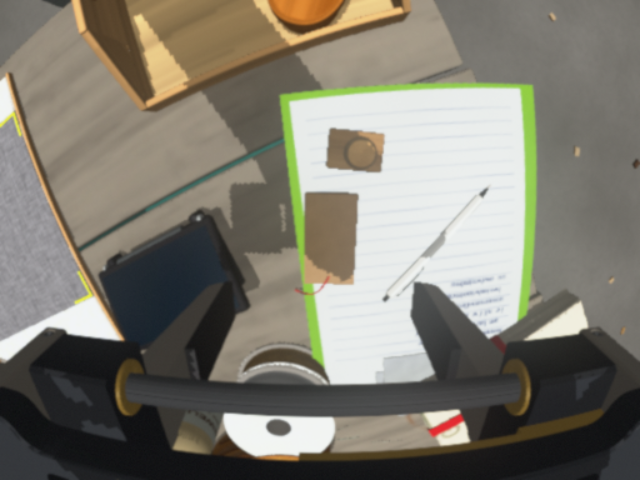

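The tags at (331,238) are centred at about (685.5,212.5), and the stamp knob is at (624,261). Picking up the tags with a partial opening to stay clear of the pen.

>>> drive_tool(
  series="0.66 0.05 0.4 -0.065 0 0 0;0.66 0.05 0.7 -0.065 0 0 0;0.66 0.05 1 -0.065 0 0 0;0.66 0.05 1 -0.065 0 0 0;0.66 0.05 1 -0.065 0 0 0",
)

```text
time: 24.85
eef_pos: [685.5, 212.2, 132.4]
ee_rot: [0.593, -0.592, -0.384, 0.387]
ft_force: [0.8, -0.2, 0.6]
finger_gap: 61.4
```

```bash
python3 go.py 685.5 212.5 93.5
```

```text
pos [685.5 212.2 132.4] jaw az 66.11 units [ 0.004  0.389 -0.001] gap 61.39671525492693 t 24.85 q7 0.92
```

>>> drive_tool(
  series="0.66 0 0.39 0 0 0 0;0.66 0 0.39 0 0 0 0;0.66 0 0.39 0 0 0 0;0 0 0.39 0 0 0 0;0 0 0.39 0 0 0 0;0 0 0.39 0 0 0 0;0 0 0.39 0 0 0 0;0 0 0.39 0 0 0 0",
  newtons=12,
)

```text
time: 25.52
eef_pos: [688.9, 212.3, 97.3]
ee_rot: [-0.593, 0.593, 0.386, -0.384]
ft_force: [-0.8, 0.2, 7.4]
finger_gap: 43.7
```

>>> drive_tool(
  series="0 0 0 0 0 0 0;0 0 -0.3 0 0 0 0;0 0 -0.6 0 0 0 0;0 0 -1 0 0 0 0;0 0 -1 0 0 0 0;0 0 -1 0 0 0 0",
)

```text
time: 26.02
eef_pos: [689.5, 212.4, 198.9]
ee_rot: [-0.592, 0.593, 0.388, -0.383]
ft_force: [-0.0, 0.3, -0.7]
finger_gap: 43.9
```

>>> drive_tool(
  series="0 0 -0.5 0 0 -0.42 0;0 0 -0.5 0 0 -0.42 0;0 0 -0.5 0 0 -0.42 0;0 0 -0.5 0 0 -0.42 0;0 0 -0.5 0 0 -0.42 0",
)

```text
time: 26.43
eef_pos: [687.3, 211.7, 243.5]
ee_rot: [0.523, -0.522, -0.476, 0.477]
ft_force: [-0.1, 0.5, -1.9]
finger_gap: 43.7
```

```bash
python3 go.py 379 302.5 240
```

```text
pos [687.3 211.7 243.5] jaw az 84.78 units [0.624 0.041 3.152] gap 43.67918165712618 t 26.4333 q7 1.19
```

>>> drive_tool(
  series="0 0.2 0 1 0 0 0;0 0.2 0 1 0 0 0;0 0.2 0 1 0 0 0;0 0.2 0 1 0 0 0",
)

```text
time: 26.77
eef_pos: [585.0, 243.5, 243.2]
ee_rot: [0.522, -0.519, -0.477, 0.48]
ft_force: [-0.1, 1.4, -0.6]
finger_gap: 43.5
```

>>> drive_tool(
  series="0 0.2 0 1 0 0 0;0 0.2 0 1 0 0 0;0 0.2 0 1 0 0 0;0 0.2 0 1 0 0 0",
)

```text
time: 27.1
eef_pos: [488.0, 271.3, 243.7]
ee_rot: [0.522, -0.52, -0.477, 0.479]
ft_force: [0.1, -0.7, -1.5]
finger_gap: 44.1
```

>>> drive_tool(
  series="0 0.2 0 1 0 0 0;0 0.2 0 1 0 0 0;0 0.2 0 1 0 0 0;0 0.2 0 1 0 0 0;0 0.2 0 1 0 0 0",
)

```text
time: 27.52
eef_pos: [395.0, 298.4, 244.5]
ee_rot: [-0.522, 0.522, 0.477, -0.477]
ft_force: [0.8, 0.2, -0.5]
finger_gap: 43.8
```

```bash
python3 go.py 382.2 302.3 138
```

```text
pos [395.  298.4 244.5] jaw az 84.91 units [0.028 1.065 0.131] gap 43.77395567187852 t 27.5167 q7 0.78
```

>>> drive_tool(
  series="0 0.03 0 0.13 0 0 0;0 0.03 0.3 0.13 0 0 0;0 0.03 0.65 0.13 0 0 0;0 0.03 0.98 0.13 0 0 0;0 0.03 0.98 0.13 0 0 0;0 0.03 0.98 0.13 0 0 0",
)

```text
time: 28.02
eef_pos: [382.8, 301.0, 145.4]
ee_rot: [-0.522, 0.523, 0.475, -0.478]
ft_force: [-0.6, -0.0, 1.0]
finger_gap: 43.6
```

>>> drive_tool(
  series="0 0 0.08 0 0 0 0;0 0 0.08 -0.06 0 0 0;0 0 0.2 -0.06 0 0 0;0 0 0.41 -0.06 0 0 0;0 0 0.41 -0.06 0 0 0;0 0 0.41 -0.06 0 0 0",
)

```text
time: 28.52
eef_pos: [388.4, 301.9, 106.4]
ee_rot: [-0.522, 0.522, 0.477, -0.477]
ft_force: [0.4, 0.6, -0.4]
finger_gap: 43.9
```

>>> drive_tool(
  series="0.6 0 0 0 0 0 0;0.6 0 0 0 0 0 0;0.6 0 0 0 0 0 0;0.6 0 -0.3 0 0 0 0;0.6 0 -0.7 0 0 0 0;0.6 0 -1 0 0 0 0;0.6 0 -1 0 0 0 0;0.6 0 -1 0 0 0 0",
)

```text
time: 29.18
eef_pos: [388.5, 302.7, 208.0]
ee_rot: [0.522, -0.522, -0.479, 0.476]
ft_force: [0.1, -0.2, -0.2]
finger_gap: 55.3
```

```bash
python3 go.py 624.2 261 240
```

```text
pos [388.5 302.7 208. ] jaw az 84.93 units [-0.206 -0.312 -2.386] gap 55.31461530188571 t 29.1833 q7 0.77
```

>>> drive_tool(
  series="0.6 -0.07 -0.2 -0.8 0 0 0;0.6 -0.07 -0.2 -0.8 0 0 0;0.6 -0.07 -0.2 -0.8 0 0 0;0.6 -0.07 -0.2 -0.8 0 0 0",
)

```text
time: 29.52
eef_pos: [468.3, 286.5, 224.8]
ee_rot: [-0.522, 0.523, 0.476, -0.477]
ft_force: [-0.5, 0.0, -0.7]
finger_gap: 55.0
```

>>> drive_tool(
  series="0.6 -0.07 0 -0.8 0 0 0;0.6 -0.07 0 -0.8 0 0 0;0.6 -0.07 0 -0.8 0 0 0;0.6 -0.07 0 -0.8 0 0 0",
)

```text
time: 29.85
eef_pos: [545.8, 272.8, 223.7]
ee_rot: [0.522, -0.522, -0.476, 0.478]
ft_force: [0.3, 0.7, 0.6]
finger_gap: 55.1
```

>>> drive_tool(
  series="0.6 -0.07 0 -0.79 0 0 0;0.6 -0.07 0 -0.79 0 0 0;0.6 -0.07 0 -0.79 0 0 0;0.6 -0.07 0 -0.79 0 0 0;0.6 -0.07 0 -0.79 0 0 0",
)

```text
time: 30.27
eef_pos: [621.6, 261.0, 224.4]
ee_rot: [0.522, -0.52, -0.477, 0.479]
ft_force: [0.2, 0.2, 0.1]
finger_gap: 55.2
```

```bash
python3 go.py 624.2 261 127
python3 - <<'E'
from h import *
f=grab('wrist','w6.png');C=fcloud(f)
for lo,hi in((62,75),(45,62),(18,30)):
    m=(C[...,2]>lo)&(C[...,2]<hi)&(C[...,0]>590)&(C[...,0]<660)&(C[...,1]>225)&(C[...,1]<300)
    p=C[m];print(lo,len(p),p.mean(0).round(1),np.percentile(p,[3,97],axis=0).round(1).tolist())
E
```

```text
pos [621.6 261.  224.4] jaw az 85.03 units [ 0.003  0.974 -0.029] gap 55.2421947000214 t 30.2667 q7 1.09
62 509 [622.4 261.6  69.1] [[614.4, 252.0, 63.1], [631.8, 271.1, 72.1]]
45 37 [616.  262.4  54. ] [[613.7, 255.5, 46.3], [619.0, 269.6, 61.9]]
18 972 [619.5 261.   24.4] [[603.9, 239.4, 21.2], [638.8, 283.2, 27.3]]
```

>>> drive_tool(
  series="0.6 0 0.4 -0.015 0 0 0;0.6 0 0.75 -0.015 0 0 0;0.6 0 0.97 -0.015 0 0 0;0.6 0 0.97 -0.015 0 0 0;0.6 0 0.97 -0.015 0 0 0;0 0 0.97 -0.015 0 0 0;0 0 0.97 -0.015 0 0 0;0 0 0.97 -0.015 0 0 0",
  newtons=15,
)

```text
time: 30.98
eef_pos: [626.2, 260.4, 131.0]
ee_rot: [-0.521, 0.522, 0.479, -0.476]
ft_force: [-0.5, 0.5, 0.8]
finger_gap: 37.3
```

>>> drive_tool(
  series="0 0 0 0 0 0 0;0 0 0 0 0 0 0;0 0 0 0 0 0 0;0 0 0 0 0 0 0;0 0 0 0 0 0 0",
)

```text
time: 31.4
eef_pos: [625.9, 260.2, 129.5]
ee_rot: [-0.522, 0.522, 0.478, -0.477]
ft_force: [-0.4, 1.6, 4.4]
finger_gap: 21.7
```

>>> drive_tool(
  series="0 0 -0.3 0 0 0 0;0 0 -0.6 0 0 0 0;0 0 -1 0 0 0 0;0 0 -1 0 0 0 0;0 0 -1 0 0 0 0",
)

```text
time: 31.82
eef_pos: [626.5, 259.9, 231.2]
ee_rot: [-0.521, 0.522, 0.479, -0.476]
ft_force: [0.1, -0.7, -1.8]
finger_gap: 21.6
```

```bash
python3 go.py 473.6 174.8 245
```

```text
pos [626.5 259.9 231.2] jaw az 84.92 units [-0.983 -0.146  1.447] gap 21.63932331125235 t 31.8167 q7 1.09
```

>>> drive_tool(
  series="0 -0.49 -0.1 0.72 0 0 0;0 -0.49 -0.1 0.72 0 0 0;0 -0.49 -0.1 0.72 0 0 0;0 -0.49 -0.1 0.72 0 0 0",
)

```text
time: 32.15
eef_pos: [546.8, 215.5, 237.2]
ee_rot: [0.522, -0.521, -0.476, 0.479]
ft_force: [0.3, 0.1, 0.4]
finger_gap: 22.1
```

>>> drive_tool(
  series="0 -0.49 0 0.72 0 0 0;0 -0.49 0 0.72 0 0 0;0 -0.49 0 0.72 0 0 0;0 -0.49 0 0.72 0 0 0;0 -0.49 0 0.72 0 0 0",
)

```text
time: 32.57
eef_pos: [474.7, 175.7, 238.8]
ee_rot: [-0.521, 0.522, 0.478, -0.477]
ft_force: [0.8, 0.2, 0.1]
finger_gap: 21.8
```

```bash
python3 go.py 473.6 174.8 137
```

```text
pos [474.7 175.7 238.8] jaw az 84.94 units [-0.011  1.018  0.012] gap 21.757384919432234 t 32.5667 q7 1.1
```

>>> drive_tool(
  series="0 0 0.3 0 0 0 0;0 0 0.6 0 0 0 0;0 0 0.85 0 0 0 0;0 0 1 0 0 0 0;0 0 1 0 0 0 0;0 0 1 0 0 0 0",
)

```text
time: 33.07
eef_pos: [474.6, 175.6, 138.0]
ee_rot: [0.522, -0.521, -0.477, 0.478]
ft_force: [0.4, 0.7, 0.3]
finger_gap: 21.7
```

>>> drive_tool(
  series="0 0 0.01 0 0 0 0;0 0 0.01 0 0 0 0;0.5 0 0.01 0 0 0 0;0.5 0 0.01 0 0 0 0;0.5 0 0.01 0 0 0 0;0.5 0 0.01 0 0 0 0;0.5 0 0.01 0 0 0 0",
)

```text
time: 33.65
eef_pos: [473.4, 174.9, 138.0]
ee_rot: [-0.522, 0.522, 0.478, -0.477]
ft_force: [0.0, 0.1, 0.3]
finger_gap: 45.9
```

>>> drive_tool(
  series="0.5 0 -0.3 0 0 0 0;0.5 0 -0.7 0 0 0 0;0.5 0 -1 0 0 0 0;0.5 0 -1 0 0 0 0;1 0 -1 0 0 0 0",
)

```text
time: 34.07
eef_pos: [474.1, 175.2, 239.5]
ee_rot: [-0.521, 0.522, 0.479, -0.476]
ft_force: [-1.7, 0.2, -0.1]
finger_gap: 50.7
```

>>> drive_tool(
  series="1 0.6 -0.3 0 0 0 0;1 0.6 -0.3 0 0 0 0;1 0.6 -0.3 0 0 0 0;1 0.6 -0.3 0 0 0 0;1 0.6 -0.3 0 0 0 0",
)

```text
time: 34.48
eef_pos: [477.9, 233.5, 266.1]
ee_rot: [0.522, -0.522, -0.476, 0.478]
ft_force: [0.4, 0.2, 0.3]
finger_gap: 84.2
```

```bash
cat > cad.py <<'E'
from h import *
s,r=st();print(s['eef_pos'].round(1))
f=grab('wrist','w7.png');C=fcloud(f);X,Y,Z=C[...,0],C[...,1],C[...,2]
b=(Z>85)&(Z<95)&(X>395)&(X<460)&(Y>135)&(Y<345)
q=C[b]; print('bar fit',np.polyfit(q[:,1],q[:,0],1),q[:,1].min(),q[:,1].max(),np.polyval(np.polyfit(q[:,1],q[:,0],1),241))
cv2.imwrite('pics/w7b.png',cv2.resize(f['pixels'],(640,480)))
E
python3 cad.py; python3 go.py 429 241 300
```

```text
[477.9 233.5 266.1]
bar fit [9.03581376e-02 4.06376199e+02] 135.0263018745418 344.9418908911063 428.15250994813755
pos [478.  233.1 266.1] jaw az 84.86 units [ 0.034 -0.338  0.496] gap 87.83083660015058 t 34.5333 q7 0.99
```

View pics/w7b.png

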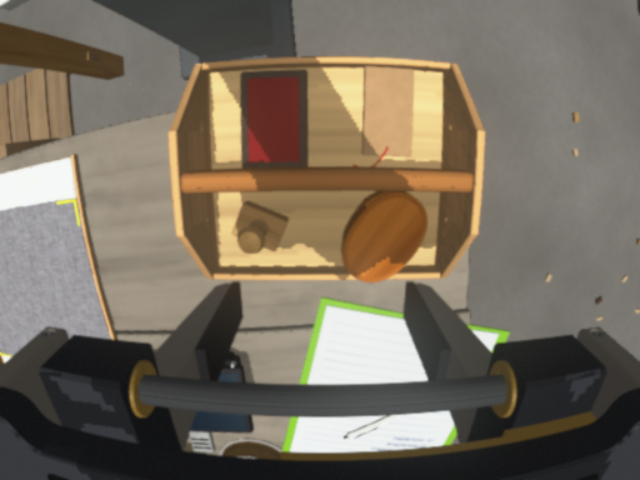

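All four goods are in the caddy: ink pad (274,118), tags (388,110), stamp (255,230), oval (385,237). I'll check the oval lies flat and refine the caddy centre.

Run:
```python
from h import *
f=dict(np.load('/tmp/wrist.npz'));C=fcloud(f);h=cv2.cvtColor(f['pixels'],cv2.COLOR_BGR2HSV);X,Y,Z=C[...,0],C[...,1],C[...,2]
m=(h[...,1]>150)&(Z>40)&(Z<70)&(X>445)&(X<545)&(Y>230)&(Y<340)
p=C[m];A=np.c_[p[:,:2]-p[:,:2].mean(0),np.ones(len(p))];print('oval plane',np.linalg.lstsq(A,p[:,2],rcond=None)[0],np.percentile(p,[2,50,98],axis=0).round(1).tolist())
e=(Z>80)&(Z<97)&(abs(X-429)<40)
for n,lo,hi in(('r',110,136),('l',335,370)):
    q=C[e&(Y>lo)&(Y<hi)]; 
    for a in (400,429,455):
        t=q[abs(q[:,0]-a)<6]; print(n,a,len(t),np.percentile(t[:,1],[3,50,97]).round(1) if len(t) else '')
```

```text
oval plane [1.40170794e-02 8.56623807e-03 4.98938370e+01] [[450.6, 252.4, 47.0], [484.3, 284.6, 50.0], [520.8, 318.0, 51.4]]
r 400 144 [129.  134.3 135.9]
r 429 135 [126.6 131.5 134.1]
r 455 120 [124.4 129.6 131.4]
l 400 137 [351.4 352.9 358.1]
l 429 222 [335.7 349.6 355.5]
l 455 141 [346.7 348.3 353.6]
```

>>> drive_tool(
  series="1 0.04 0 0.5 0 0 0;1 0.04 0 0.5 0 0 0;1 0.04 0 0.5 0 0 0",
)

```text
time: 34.78
eef_pos: [426.5, 242.3, 266.6]
ee_rot: [0.522, -0.521, -0.477, 0.479]
ft_force: [-0.5, -0.8, 0.4]
finger_gap: 91.9
```

>>> drive_tool(
  series="1 0 0 0 0 1 0;1 0 0 0 0 1 0;1 0 0 0 0 1 0;1 0 0 0 0 1 0;1 0 0 0 0 1 0;1 0 0 0 0 1 0;1 0 0 0 0 1 0",
)

```text
time: 35.37
eef_pos: [430.1, 241.8, 267.3]
ee_rot: [-0.665, 0.666, 0.239, -0.239]
ft_force: [0.5, 0.2, -0.3]
finger_gap: 91.9
```

>>> drive_tool(
  series="1 0 0 0 0 1 0;1 0 0 0 0 1 0;1 0 0 0 0 1 0;1 0 0 0 0 1 0;1 0 0 0 0 1 0;1 0 0 0 0 1 0;1 0 0 0 0 1 0;1 0 0 0 0 1 0",
)

```text
time: 36.03
eef_pos: [430.0, 242.0, 267.4]
ee_rot: [-0.706, 0.707, -0.032, 0.032]
ft_force: [-0.3, 1.1, -0.7]
finger_gap: 92.1
```

```bash
python3 go.py 428.4 241 147
```

```text
pos [430.  242.  267.4] jaw az -5.21 units [-0.015  1.204 -0.01 ] gap 92.12135526794076 t 36.0333 q7 -0.58
```

>>> drive_tool(
  series="1 -0.01 0.4 -0.01 0 0 0;1 -0.01 0.7 -0.01 0 0 0;1 -0.01 1 -0.01 0 0 0;1 -0.01 1 -0.01 0 0 0",
)

```text
time: 36.37
eef_pos: [425.9, 239.8, 163.0]
ee_rot: [-0.704, 0.709, -0.034, 0.029]
ft_force: [-0.4, 0.0, -0.6]
finger_gap: 91.7
```

>>> drive_tool(
  series="1 0 0.2 0 0 0 0;1 0 0.2 0 0 0 0;1 0 0.2 0 0 0 0;0 0 0.2 0 0 0 0;0 0 0.2 0 0 0 0;0 0 0.2 0 0 0 0;0 0 0.2 0 0 0 0;0 0 0.2 0 0 0 0",
  newtons=30,
)

```text
time: 37.03
eef_pos: [428.3, 242.3, 148.3]
ee_rot: [0.707, -0.706, 0.031, -0.031]
ft_force: [-0.6, 0.6, 0.3]
finger_gap: 60.7
```

>>> drive_tool(
  series="0 0 0 0 0 0 0;0 0 0 0 0 0 0;0 0 0 0 0 0 0;0 0 0 0 0 0 0;0 0 0 0 0 0 0;0 0 0 0 0 0 0;0 0 0 0 0 0 0",
  newtons=55,
)

```text
time: 37.62
eef_pos: [428.3, 242.1, 147.7]
ee_rot: [0.706, -0.706, 0.031, -0.031]
ft_force: [-0.3, 0.1, -0.6]
finger_gap: 16.0
```

```bash
python3 go.py 530 -156.5 157
```

```text
pos [428.3 242.1 147.7] jaw az -5.06 units [ 1.364 -0.093 -3.881] gap 15.95630496297196 t 37.6167 q7 -0.49
```

>>> drive_tool(
  series="0 0 -0.05 0 0 0 0;0 0 -0.12 0 0 0 0;0 0 -0.22 0 0 0 0;0 0 -0.35 0 0 0 0;0 0 -0.5 0 0 0 0;0 0 -0.6 0 0 0 0;0 0 -0.6 0 0 0 0;0 0 -0.6 0 0 0 0",
)

```text
time: 38.28
eef_pos: [428.1, 242.3, 208.3]
ee_rot: [0.707, -0.706, 0.031, -0.032]
ft_force: [0.2, -0.4, -6.3]
finger_gap: 15.5
```

```bash
python3 go.py 530 -156.5 157
python3 - <<'E'
from h import *
s,r=st();print(s['ft_force'].round(1),s['ft_torque'].round(2))
f=grab('scene');cv2.imwrite('pics/s8.png',cv2.resize(f['pixels'][100:340,80:400],(800,600)))
E
```

```text
pos [428.1 242.3 208.3] jaw az -5.06 units [ 1.366  0.51  -3.883] gap 15.513733328271876 t 38.2833 q7 -0.54
[ 0.2 -0.4 -6.3] [-0.07  0.11 -0.02]
```

View pics/s8.png

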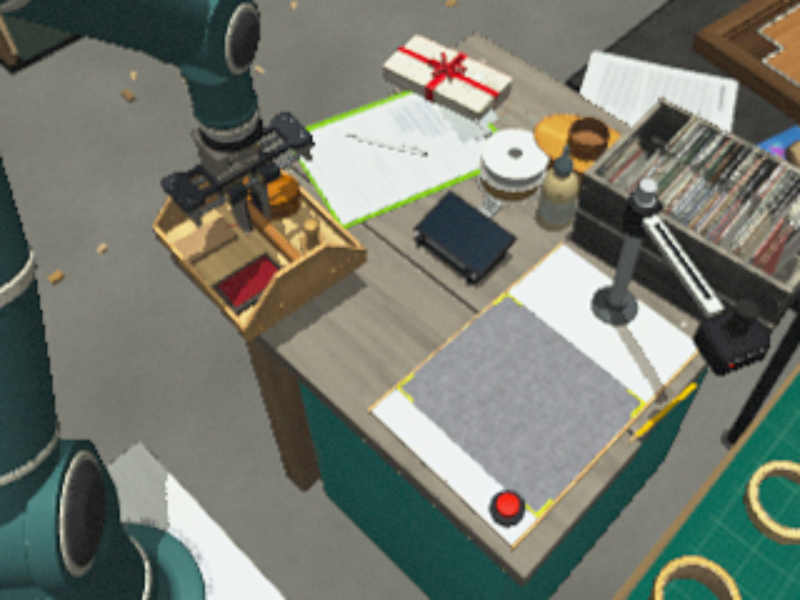

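The caddy is lifted level, with all goods inside and a load of 6.3 N. Carrying it to the board.

>>> drive_tool(
  series="0 0.04 0 -0.1 0 0 0;0 0.1 0 -0.28 0 0 0;0 0.18 0 -0.52 0 0 0;0 0.26 0 -0.76 0 0 0;0 0.34 0 -0.97 0 0 0",
)

```text
time: 38.75
eef_pos: [453.0, 139.9, 206.8]
ee_rot: [-0.706, 0.707, -0.032, 0.031]
ft_force: [0.8, -0.7, -6.1]
finger_gap: 15.5
```

>>> drive_tool(
  series="0 0.08 0 -0.23 0 0 0;0 0.16 0 -0.47 0 0 0;0 0.25 0 -0.72 0 0 0;0 0.34 0 -0.97 0 0 0",
)

```text
time: 39.08
eef_pos: [478.2, 40.6, 206.9]
ee_rot: [-0.706, 0.707, -0.032, 0.031]
ft_force: [0.7, 0.3, -6.0]
finger_gap: 15.5
```

>>> drive_tool(
  series="0 0.08 0 -0.23 0 0 0;0 0.16 0 -0.47 0 0 0;0 0.25 0 -0.72 0 0 0;0 0.34 0 -0.97 0 0 0",
)

```text
time: 39.42
eef_pos: [503.2, -58.9, 206.8]
ee_rot: [-0.706, 0.707, -0.032, 0.031]
ft_force: [0.3, -0.0, -6.0]
finger_gap: 15.3
```

>>> drive_tool(
  series="0 0.08 0 -0.23 0 0 0;0 0.16 0 -0.47 0 0 0;0 0.25 0 -0.72 0 -0.03 0;0 0.31 0 -0.87 0 -0.06 0;0 0.34 0 -0.95 0 -0.08 0;0 0.34 0 -0.97 0 -0.083 0;0 0.34 0 -0.97 0 -0.083 0",
)

```text
time: 40.0
eef_pos: [528.2, -157.6, 206.7]
ee_rot: [-0.707, 0.707, -0.01, 0.008]
ft_force: [-0.5, -0.1, -7.3]
finger_gap: 15.4
```

```bash
cat > place.py <<'E'
from h import *
f=grab('wrist','w9.png');C=fcloud(f);X,Y,Z=C[...,0],C[...,1],C[...,2]
s,r=st();z0=s['eef_pos'][2]-147+0
b=(Z>z0+82)&(Z<z0+97)&(abs(X-s['eef_pos'][0])<25)&(abs(Y-s['eef_pos'][1])<100)&(abs(Y-s['eef_pos'][1])>35)
q=C[b]; p=np.polyfit(q[:,1],q[:,0],1); print('bar',len(q),'yaw',-p[0],'x at tcp y',np.polyval(p,s['eef_pos'][1]),np.median(q[:,2])-z0, 'span',q[:,1].min(),q[:,1].max())
e=(Z>z0+80)&(Z<z0+100)&(abs(X-s['eef_pos'][0])<40)&(abs(abs(Y-s['eef_pos'][1])-112)<14);q=C[e]
for sg in(-1,1):
    t=q[np.sign(q[:,1]-s['eef_pos'][1])==sg]
    if len(t): print('end',sg,len(t),np.percentile(t[:,1]-s['eef_pos'][1],[2,50,98]).round(1),np.median(t[:,2])-z0)
h=cv2.cvtColor(f['pixels'],cv2.COLOR_BGR2HSV)
m=((h[...,0]>20)&(h[...,0]<36)&(h[...,1]>130)&(h[...,2]>110)&(Z<20)&(Z>0)).astype(np.uint8)
k,l,ss,c=cv2.connectedComponentsWithStats(m);v,u=np.mgrid[:384,:512]
for i in range(1,k):
    if ss[i,4]>8:
        w=np.array([plane(f,a,bb,10,True)[:2] for a,bb in zip(u[l==i],v[l==i])]);print(ss[i].tolist(),w.min(0).round(1),w.max(0).round(1))
cv2.imwrite('pics/w9b.png',cv2.resize(f['pixels'],(640,480)))
E
python3 place.py; python3 go.py 530 -155.5 158
```

```text
bar 4996 yaw -0.02556348706118001 x at tcp y 527.9914437628252 89.14672750909673 span -242.7435269765266 -56.445503370341896
end 1 3416 [ 99.1 107.9 113.1] 91.11576761161348
pos [ 528.3 -156.4  206.8] jaw az -1.39 units [0.017 0.488 0.009] gap 15.459754928778239 t 40.05 q7 0.41
```

View pics/w9b.png

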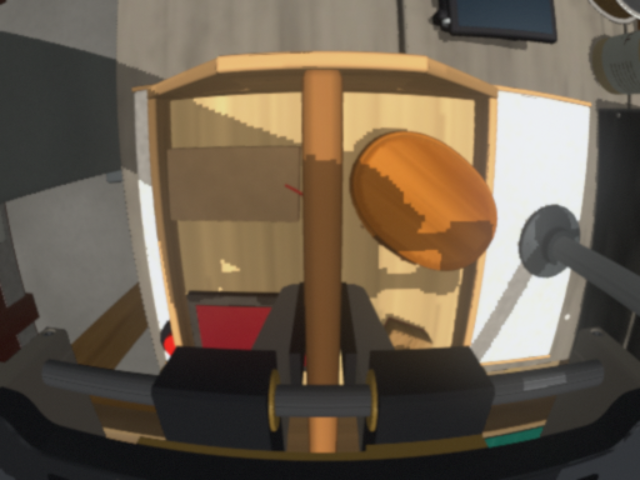

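The caddy hangs level, squared to the board (yaw -0.026). Lowering.

>>> drive_tool(
  series="0 0.018 0.1 0.01 0 0 0;0 0.018 0.2 0.01 0 0 0;0 0.018 0.3 0.01 0 0 0;0 0.018 0.38 0.01 0 0 0;0 0.018 0.43 0.01 0 0 0;0 0.018 0.46 0.01 0 0 0;0 0.018 0.48 0.01 0 0 0;0 0.018 0.48 0.01 0 0 0",
)

```text
time: 40.72
eef_pos: [531.0, -155.5, 159.4]
ee_rot: [-0.707, 0.707, -0.008, 0.008]
ft_force: [0.4, -0.3, -6.7]
finger_gap: 15.7
```

>>> drive_tool(
  series="0 0 0.01 0 0 0 0;0 0 0.02 0 0 0 0;0 0 0.02 0 0 0 0",
)

```text
time: 40.97
eef_pos: [531.2, -155.5, 157.9]
ee_rot: [-0.707, 0.707, -0.008, 0.008]
ft_force: [0.7, -0.1, -6.3]
finger_gap: 15.8
```

```bash
python3 go.py 530 -155.5 158
```

```text
pos [ 531.2 -155.5  157.9] jaw az -1.34 units [-0.012 -0.001 -0.   ] gap 15.754122750536382 t 40.9667 q7 0.44
```

>>> drive_tool(
  series="0 -0.01 0.01 0 0 0 0;0 -0.01 0.02 0 0 0 0;0 -0.01 0.025 0 0 0 0;0 -0.01 0.025 0 0 0 0",
)

```text
time: 41.3
eef_pos: [531.0, -155.5, 157.7]
ee_rot: [0.707, -0.707, 0.007, -0.009]
ft_force: [-3.5, 2.8, 12.4]
finger_gap: 15.3
```

>>> drive_tool(
  series="0 0 -0.01 0 0 0 0;0.5 0 -0.01 0 0 0 0;0.5 0 -0.01 0 0 0 0;0.5 0 -0.01 0 0 0 0;0.5 0 -0.01 0 0 0 0;0.5 0 -0.01 0 0 0 0;0.5 0 -0.01 0 0 0 0",
)

```text
time: 41.88
eef_pos: [530.1, -155.5, 156.1]
ee_rot: [-0.707, 0.707, -0.008, 0.008]
ft_force: [0.5, -0.5, -0.0]
finger_gap: 45.7
```

>>> drive_tool(
  series="0.5 0 -0.3 0 0 0 0;0.5 0 -0.7 0 0 0 0;0.5 0 -1 0 0 0 0;0.5 0 -1 0 0 0 0;0.5 0 -1 0 0 0 0",
)

```text
time: 42.3
eef_pos: [530.9, -155.6, 257.9]
ee_rot: [-0.707, 0.707, -0.007, 0.01]
ft_force: [-0.3, -0.1, -0.1]
finger_gap: 45.8
```

>>> drive_tool(
  series="1 0 -0.6 0.5 0 0 0;1 0 -0.6 0.5 0 0 0;1 0 -0.6 0.5 0 0 0;1 0 -0.6 0.5 0 0 0;1 0 -0.6 0.5 0 0 0",
)

```text
time: 42.72
eef_pos: [530.4, -105.7, 314.6]
ee_rot: [-0.707, 0.707, -0.009, 0.007]
ft_force: [-0.7, -0.8, -1.5]
finger_gap: 77.0
```

```bash
python3 go.py 716 66 300
python3 - <<'E'
from h import *
f=grab('wrist','w10.png');C=fcloud(f);X,Y,Z=C[...,0],C[...,1],C[...,2]
b=(Z>95)&(Z<105)&(abs(X-530)<25)&(abs(Y+156)<100);q=C[b];p=np.polyfit(q[:,1],q[:,0],1);print('bar',-p[0],np.polyval(p,-156.5),np.median(q[:,2]))
e=(Z>90)&(Z<108)&(abs(X-530)<12)
for lo,hi in((-285,-255),(-60,-25)):
    t=C[e&(Y>lo)&(Y<hi)];print('end',len(t),np.percentile(t[:,1],[2,50,98]).round(1) if len(t) else '')
h=cv2.cvtColor(f['pixels'],cv2.COLOR_BGR2HSV)
m=((h[...,0]>20)&(h[...,0]<36)&(h[...,1]>110)&(h[...,2]>110)&(Z<20)&(Z>0)).astype(np.uint8)
k,l,ss,c=cv2.connectedComponentsWithStats(m);v,u=np.mgrid[:384,:512]
for i in range(1,k):
    if ss[i,4]>8:
        w=np.array([plane(f,a,bb,10,True)[:2] for a,bb in zip(u[l==i],v[l==i])]);print(ss[i].tolist(),w.min(0).round(1),w.max(0).round(1))
# screen/tab
m=(abs(X-720)<25)&(abs(Y-65)<16)&(Z>20)&(Z<90);t=C[m];print('tab?',len(t),np.percentile(t,[5,50,95],axis=0).round(1).tolist() if len(t) else '')
m=(X>620)&(X<695)&(Y>10)&(Y<120)&(Z>20)&(Z<80);t=C[m];print('screen',np.polyfit(t[:,0],t[:,2],1) if len(t) else '', len(t))
cv2.imwrite('pics/w10b.png',cv2.resize(f['pixels'],(640,480)))
E
```

```text
pos [ 530.4 -105.7  314.6] jaw az -1.33 units [1.816 0.141 1.76 ] gap 76.98977464807479 t 42.7167 q7 0.24
bar -0.020623159180856724 530.9337663620895 99.90847771418643
end 60 [-264.7 -259.4 -255.3]
end 374 [-59.2 -47.6 -40.4]
[177, 115, 22, 23, 103] [423.8 -59. ] [453.5 -29.9]
[321, 115, 21, 9, 75] [614.1 -45.2] [641.5 -34.9]
[322, 288, 9, 4, 21] [ 627.6 -306.9] [ 641.  -300.3]
tab? 628 [[696.7, 53.4, 49.4], [712.6, 65.8, 53.2], [730.0, 79.1, 57.8]]
screen [   0.27190246 -138.94771612] 5024
```

View pics/w10b.png

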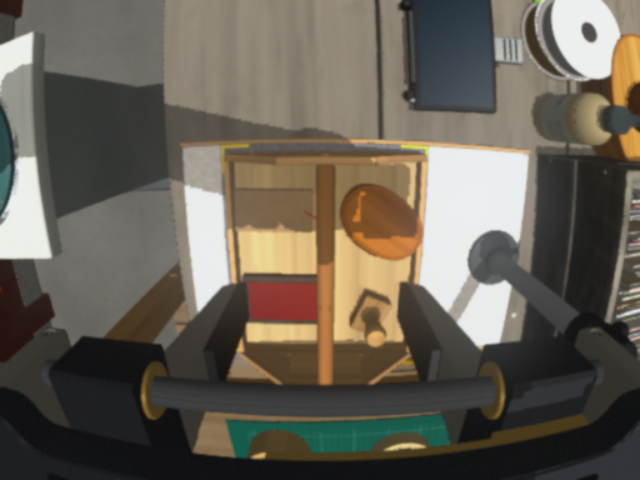

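Run:
```python
from h import *
f=dict(np.load('/tmp/wrist.npz'));C=fcloud(f);X,Y,Z=C[...,0],C[...,1],C[...,2]
t=grab('top','t3.png');D=cloud(t)
for n,A in(('w',C),('t',D)):
    m=(A[...,0]>690)&(A[...,0]<860)&(A[...,1]>-40)&(A[...,1]<180)
    for lo,hi in((20,48),(60,100),(100,135),(135,200)):
        p=A[m&(A[...,2]>lo)&(A[...,2]<hi)]
        if len(p)>5: print(n,lo,len(p),np.percentile(p[:,:2],[1,99],axis=0).round(0).tolist())
        for yl,yh in((-10,50),(50,82),(82,180)):
            q=p[(p[:,1]>yl)&(p[:,1]<yh)]
            if len(q)>5: print('   y',yl,yh,'xmin',np.percentile(q[:,0],1).round(0))
m=(X>690)&(X<745)&(Y>40)&(Y<95)&(Z>35)&(Z<75);p=C[m];p=p[p[:,2]>.2719*p[:,0]-138.9-6]
for a in range(690,745,5):
    q=p[abs(p[:,0]-a)<2.5]
    if len(q)>3: print(a,len(q),np.percentile(q[:,1],[2,98]).round(1),np.median(q[:,2]).round(1))
m=(X>600)&(X<695)&(Z>22)&(Z<60)&(Y<140)&(Y>-10);p=C[m];print('screen near edge',[(b,p[abs(p[:,1]-b)<5][:,0].min().round(1)) for b in(20,65,110)],'far edge', [(b,C[(abs(Y-b)<4)&(Z>35)&(Z<60)&(X>650)&(X<720)][:,0].max().round(1)) for b in(15,40,95,120)],p[:,1].min(),p[:,1].max())
```

```text
w 20 1538 [[690.0, -38.0], [853.0, 139.0]]
   y -10 50 xmin 690.0
   y 50 82 xmin 692.0
   y 82 180 xmin 691.0
w 60 3986 [[770.0, -38.0], [859.0, 141.0]]
   y -10 50 xmin 777.0
   y 50 82 xmin 774.0
   y 82 180 xmin 768.0
w 100 764 [[786.0, -40.0], [832.0, 21.0]]
   y -10 50 xmin 787.0
w 135 183 [[786.0, -40.0], [814.0, 10.0]]
   y -10 50 xmin 797.0
t 20 360 [[691.0, -40.0], [858.0, 152.0]]
   y -10 50 xmin 692.0
   y 50 82 xmin 692.0
   y 82 180 xmin 691.0
t 60 1278 [[769.0, -38.0], [859.0, 149.0]]
   y -10 50 xmin 777.0
   y 50 82 xmin 773.0
   y 82 180 xmin 767.0
t 100 142 [[788.0, -39.0], [837.0, 20.0]]
   y -10 50 xmin 788.0
t 135 60 [[798.0, -40.0], [858.0, 9.0]]
   y -10 50 xmin 798.0
690 77 [42.  92.8] 48.5
695 171 [41.3 93.3] 49.8
700 142 [41.6 93.7] 50.6
705 93 [42.7 81.3] 51.0
710 89 [53.9 80.5] 52.5
715 76 [53.5 79.4] 54.1
720 88 [53.7 79.8] 55.3
725 75 [53.1 79.8] 56.6
730 69 [53.4 79.6] 57.2
screen near edge [(20, np.float64(616.8)), (65, np.float64(620.3)), (110, np.float64(616.2))] far edge [(15, np.float64(702.9)), (40, np.float64(703.8)), (95, np.float64(703.9)), (120, np.float64(702.0))] -0.4986287036161485 118.87267027892082
```

The caddy is inside the marks (bar x 530.9, yaw -0.021), with all goods inside. The tab is at (725,66.5), tilt about 0.27, and the space behind it is clear to x=768. Going to the tab.

>>> drive_tool(
  series="1 0.94 0 0.885 0 0 0;1 0.94 0 0.885 0 0 0;1 0.94 0 0.885 0 0 0;1 0.94 0 0.885 0 0 0;1 0.94 0 0.885 0 0 0",
)

```text
time: 43.23
eef_pos: [628.0, -17.3, 313.7]
ee_rot: [-0.707, 0.707, -0.008, 0.006]
ft_force: [0.2, -0.1, 0.3]
finger_gap: 91.9
```

>>> drive_tool(
  series="1 0.94 0 0.885 0 -0.3 0;1 0.94 0 0.885 0 -0.677 0;1 0.94 0 0.885 0 -0.677 0;1 0.94 0 0.885 0 -0.677 0;1 0.94 0 0.885 0 -0.677 0;1 0.94 0 0.885 0 -0.677 0",
)

```text
time: 43.73
eef_pos: [722.8, 64.8, 314.4]
ee_rot: [-0.684, 0.685, 0.176, -0.178]
ft_force: [0.2, -1.2, -0.1]
finger_gap: 91.7
```

>>> drive_tool(
  series="1 0 0 0 0 -0.677 0;1 0 0 0 0 -0.677 0;1 0 0 0 0 -0.677 0;1 0 0 0 0 -0.677 0;1 0 0 0 0 -0.677 0",
)

```text
time: 44.15
eef_pos: [722.5, 64.1, 315.8]
ee_rot: [-0.613, 0.614, 0.351, -0.352]
ft_force: [0.7, -0.0, -0.8]
finger_gap: 91.9
```

>>> drive_tool(
  series="0.7 0 0 0 0 -0.677 0;0.7 0 0 0 0 -0.677 0;0.7 0 0 0 0 -0.677 0;0.7 0 0 0 0 -0.677 0;0.7 0 0 0 0 -0.677 0;0.7 0 0 0 0 -0.677 0",
)

```text
time: 44.65
eef_pos: [722.5, 64.3, 315.8]
ee_rot: [-0.501, 0.501, 0.499, -0.5]
ft_force: [1.0, -0.0, -1.1]
finger_gap: 64.0
```

```bash
python3 go.py 723 66.5 132
```

```text
pos [722.5  64.3 315.8] jaw az 89.85 units [ 0.025  1.838 -0.007] gap 63.97048860144461 t 44.65 q7 1.44
```

>>> drive_tool(
  series="0.6 0.025 0.4 -0.01 0 0 0;0.6 0.025 0.7 -0.01 0 0 0;0.6 0.025 1 -0.01 0 0 0;0.6 0.025 1 -0.01 0 0 0;0.6 0.025 1 -0.01 0 0 0",
)

```text
time: 45.07
eef_pos: [723.2, 68.2, 214.7]
ee_rot: [0.501, -0.5, -0.498, 0.501]
ft_force: [0.2, 0.4, 1.0]
finger_gap: 55.2
```

>>> drive_tool(
  series="0.6 0 0.4 0 0 0 0;0.6 0 0.7 0 0 0 0;0.6 0 0.84 0 0 0 0;0.6 0 0.84 0 0 0 0;0.6 0 0.84 0 0 0 0",
)

```text
time: 45.48
eef_pos: [725.2, 69.4, 133.8]
ee_rot: [-0.499, 0.5, 0.5, -0.5]
ft_force: [0.7, 0.3, -0.1]
finger_gap: 54.5
```

```bash
python3 go.py 723 66.5 132
```

```text
pos [725.2  69.4 133.8] jaw az 90.02 units [-0.029  0.018  0.022] gap 54.52475636546861 t 45.4833 q7 1.43
```

>>> drive_tool(
  series="0.6 -0.03 0.015 0.02 0 0 0;0.6 -0.03 0.015 0.02 0 0 0;0 -0.03 0.015 0.02 0 0 0;0 -0.03 0.015 0.02 0 0 0;0 -0.03 0.015 0.02 0 0 0;0 -0.03 0.015 0.02 0 0 0;0 -0.03 0.015 0.02 0 0 0;0 -0.03 0.015 0.02 0 0 0",
  newtons=15,
)

```text
time: 46.15
eef_pos: [722.5, 67.0, 131.0]
ee_rot: [-0.5, 0.5, 0.501, -0.5]
ft_force: [-0.6, 0.4, 1.2]
finger_gap: 27.9
```

>>> drive_tool(
  series="0 0 0 0 0 0 0;0 0 0 0 0 0 0;0 0 0 0 0 0 0",
)

```text
time: 46.4
eef_pos: [722.5, 67.0, 130.9]
ee_rot: [-0.5, 0.5, 0.501, -0.5]
ft_force: [0.6, 0.7, 1.7]
finger_gap: 28.1
```

>>> drive_tool(
  series="0 0 -0.15 0.054 0 0 0;0 0 -0.294 0.132 0 0 0;0 0 -0.425 0.233 0 0 0;0 0 -0.537 0.354 0 0 0;0 0 -0.623 0.482 0 0 0;0 0 -0.623 0.482 0 0 0;0 0 -0.623 0.482 0 0 0",
)

```text
time: 46.98
eef_pos: [673.9, 66.8, 193.4]
ee_rot: [-0.5, 0.5, 0.5, -0.5]
ft_force: [-1.6, 2.1, 1.6]
finger_gap: 27.7
```

```bash
cat > scr.py <<'E'
from h import *
s,r=st();print(s['eef_pos'].round(1),s['finger_gap'],s['ft_force'].round(1))
for n in('top','scene'):
    f=grab(n);A=cloud(f)
    m=(A[...,0]>612)&(A[...,0]<690)&(A[...,1]>8)&(A[...,1]<122)&(A[...,2]>34)&(A[...,2]<96)&(f['pixels'].max(2)<110)
    p=A[m]
    if len(p)<20: print(n,'few');continue
    p=p[(p[:,1]<45)|(p[:,1]>88)]
    for it in range(4):
        g=np.polyfit(p[:,2],p[:,0],1); e=abs(p[:,0]-np.polyval(g,p[:,2])); p=p[e<max(4,np.median(e)*2)]
    print(n,len(p),'tilt',np.arctan2(1,g[0]),p[:,2].min(),p[:,2].max(),'x at z30',np.polyval(g,30))
    cv2.imwrite('pics/scr_%s.png'%n,f['pixels'])
E
python3 scr.py
```

```text
[673.9  66.8 193.4] 27.737275020434122 [-1.6  2.1  1.6]
top few
scene 295 tilt 1.0182701749095693 34.02256514954752 95.98276880813432 x at z30 620.6897415747798
```

>>> drive_tool(
  series="0.6 0 0 0 0 0 0;0.6 0 0 0 0 0 0;0.6 0 0 0 0 0 0;0.6 0 0 0 0 0 0;0.6 0 -0.3 0 0 0 0;0.6 0 -0.7 0 0 0 0;0.6 0 -1 0 0 0 0;0.6 0 -1 0 0 0 0",
)

```text
time: 47.75
eef_pos: [677.1, 66.7, 300.5]
ee_rot: [-0.497, 0.502, 0.504, -0.497]
ft_force: [1.0, -0.3, 1.2]
finger_gap: 55.1
```

>>> drive_tool(
  series="1 -0.6 -0.5 0.6 0 0 0;1 -0.6 -0.5 0.6 0 0 0;1 -0.6 -0.5 0.6 0 0 0;1 -0.6 -0.5 0.6 0 0 0",
)

```text
time: 48.08
eef_pos: [613.6, 2.9, 345.5]
ee_rot: [-0.5, 0.502, 0.5, -0.498]
ft_force: [0.8, 0.5, -0.1]
finger_gap: 79.9
```

```bash
python3 scr.py
python3 - <<'E'
from h import *
f=grab('wrist','w11.png');A=fcloud(f);X,Y,Z=A[...,0],A[...,1],A[...,2]
m=(X>600)&(X<700)&(((Y>8)&(Y<45))|((Y>88)&(Y<122)))&(Z>34)&(Z<96);p=A[m]
if len(p)>30:
    for it in range(4):
        g=np.polyfit(p[:,2],p[:,0],1); e=abs(p[:,0]-np.polyval(g,p[:,2])); p=p[e<max(4,np.median(e)*2)]
    print('wrist tilt',len(p),np.arctan2(1,g[0]))
t=A[(abs(Y-66)<12)&(X>640)&(X<720)&(Z>98)&(Z<140)];print('tab',len(t),np.percentile(t,[2,50,98],axis=0).round(1).tolist() if len(t) else '')
p=A[(X>600)&(X<780)&(Y<-300)&(Z>278)&(Z<292)];print('post',len(p),np.percentile(p,[3,50,97],axis=0).round(1).tolist() if len(p) else '')
E
python3 go.py 646.8 -345.9 390
```

```text
[613.6   2.9 345.5] 79.85447344984611 [ 0.8  0.5 -0.1]
top 76 tilt 1.015166737623585 34.27418878139156 64.73241473059636 x at z30 620.6596625258146
scene 283 tilt 1.011927294343533 34.230245746109176 95.5275865691575 x at z30 620.4323762819845
wrist tilt 2346 1.0130060021926837
tab 492 [[664.7, 54.4, 98.6], [673.7, 65.8, 113.6], [684.9, 77.4, 122.7]]
post 0 
pos [614.5   7.6 342.3] jaw az 90.11 units [-3.535 -0.48  -0.316] gap 90.75854655571543 t 48.2333 q7 1.51
```

Screen tilt reads 1.01 rad (58°) in all three cameras, which is good. Now the camera post.

>>> drive_tool(
  series="1 -0.88 -0.5 -0.08 0 0 0;1 -0.88 -0.5 -0.08 0 0 0;1 -0.88 -0.5 -0.08 0 0 0;1 -0.88 -0.5 -0.08 0 0 0;1 -0.88 -0.5 -0.08 0 0 0",
)

```text
time: 48.65
eef_pos: [622.9, -81.0, 391.8]
ee_rot: [0.5, -0.499, -0.5, 0.5]
ft_force: [0.3, 0.3, -1.1]
finger_gap: 92.1
```

>>> drive_tool(
  series="1 -0.88 0 -0.08 0 0 0;1 -0.88 0 -0.08 0 0 0;1 -0.88 0 -0.08 0 0 0;1 -0.88 0 -0.08 0 0 0",
)

```text
time: 48.98
eef_pos: [630.3, -170.7, 390.6]
ee_rot: [0.501, -0.5, -0.499, 0.5]
ft_force: [0.3, 0.0, -0.5]
finger_gap: 92.0
```

>>> drive_tool(
  series="1 -0.88 0 -0.08 0 0 0;1 -0.88 0 -0.08 0 0 0;1 -0.88 0 -0.08 0 0 0;1 -0.88 0 -0.08 0 0 0",
)

```text
time: 49.32
eef_pos: [638.5, -257.9, 391.0]
ee_rot: [0.501, -0.499, -0.499, 0.5]
ft_force: [0.3, 0.6, -0.6]
finger_gap: 92.2
```

>>> drive_tool(
  series="1 -0.88 0 -0.08 0 0 0;1 -0.88 0 -0.08 0 0 0;1 -0.88 0 -0.08 0 0 0;1 -0.88 0 -0.08 0 0 0;1 -0.88 0 -0.08 0 0 0;1 -0.88 0 -0.08 0 0 0",
)

```text
time: 49.82
eef_pos: [647.9, -341.3, 392.6]
ee_rot: [-0.499, 0.498, 0.502, -0.501]
ft_force: [0.2, 1.3, 0.2]
finger_gap: 91.9
```

```bash
cat > post.py <<'E'
from h import *
f=grab('wrist','w12.png');A=fcloud(f);X,Y,Z=A[...,0],A[...,1],A[...,2]
v,u=np.mgrid[:384,:512]
p=A[(Z>278)&(Z<292)&(v<300)&(X>500)&(X<700)];print('post',len(p),np.percentile(p,[3,50,97],axis=0).round(1).tolist() if len(p) else '')
p=A[(abs(Z-272)<6)&(abs(X-730)<30)&(abs(Y+162)<30)];print('col',len(p),np.percentile(p,[3,50,97],axis=0).round(1).tolist() if len(p) else '')
E
python3 post.py; python3 go.py 646.8 -345.9 336
```

```text
post 936 [[636.2, -355.7, 284.3], [646.5, -345.4, 286.5], [657.9, -335.0, 287.7]]
col 0 
pos [ 647.8 -341.7  392.9] jaw az 90.32 units [-0.043  0.569  0.01 ] gap 92.15527216988858 t 49.8667 q7 2.07
```

>>> drive_tool(
  series="1 -0.04 0.25 0.01 0 0 0;1 -0.04 0.57 0.01 0 0 0;1 -0.04 0.57 0.01 0 0 0;1 -0.04 0.57 0.01 0 0 0;0 -0.04 0.57 0.01 0 0 0;0 -0.04 0.57 0.01 0 0 0;0 -0.04 0.57 0.01 0 0 0;0 -0.04 0.57 0.01 0 0 0",
  newtons=20,
)

```text
time: 50.53
eef_pos: [645.9, -349.5, 337.7]
ee_rot: [-0.499, 0.5, 0.501, -0.5]
ft_force: [0.4, -0.1, -0.0]
finger_gap: 67.4
```

>>> drive_tool(
  series="0 0 0 0 0 0 0;0 0 0 0 0 0 0;0 0 0 0 0 0 0;0 0 0 0 0 0 0;0 0 0 0 0 0 0;0 0 0 0 0 0 0;0 0 0 0 0 0 0",
)

```text
time: 51.12
eef_pos: [646.8, -346.7, 335.9]
ee_rot: [-0.5, 0.498, 0.502, -0.499]
ft_force: [1.2, 2.0, 1.3]
finger_gap: 22.0
```

>>> drive_tool(
  series="0 0.095 0 0.175 0 0 0;0 0.2 0 0.346 0 0 0;0 0.325 0 0.502 0 0 0;0 0.463 0 0.646 0 0 0;0 0.615 0 0.775 0 0 0;0 0.781 0 0.888 0 0 0;0 0.956 0 0.984 0 0 0;0 0.956 0 0.984 0 0 0",
)

```text
time: 51.78
eef_pos: [542.8, -253.8, 335.8]
ee_rot: [0.501, -0.498, -0.498, 0.502]
ft_force: [-8.0, -3.7, -0.4]
finger_gap: 22.0
```

```bash
python3 go.py 528.9 -157.4 336
```

```text
pos [ 542.8 -253.8  335.8] jaw az 90.02 units [ 0.964 -0.002  0.139] gap 21.95123461237873 t 51.7833 q7 1.99
```

>>> drive_tool(
  series="0 0.2 0 0.02 0 0 0;0 0.41 0 0.075 0 0 0;0 0.55 0 0.11 0 0 0;0 0.7 0 0.13 0 0 0;0 0.85 0 0.138 0 0 0;0 0.964 0 0.139 0 0 0;0 0.964 0 0.139 0 0 0;0 0.964 0 0.139 0 0 0",
)

```text
time: 52.45
eef_pos: [527.6, -157.3, 335.5]
ee_rot: [0.504, -0.496, -0.497, 0.503]
ft_force: [-18.9, 1.5, 10.6]
finger_gap: 22.0
```

```bash
python3 go.py 528.9 -157.4 336
```

```text
pos [ 527.6 -157.3  335.5] jaw az 90.04 units [-0.001 -0.005 -0.012] gap 21.994526577293456 t 52.45 q7 1.82
```

>>> drive_tool(
  series="0 0 0 0.03 0 0 0;0 0 0 0.05 0 0 0;0 0 0 0.05 0 0 0",
)

```text
time: 52.7
eef_pos: [526.8, -157.5, 335.6]
ee_rot: [0.501, -0.499, -0.5, 0.501]
ft_force: [-5.0, 0.7, -0.3]
finger_gap: 22.2
```

>>> drive_tool(
  series="0.6 0 0 0 0 0 0;0.6 0 0 0 0 0 0;0.6 0 0 0 0 0 0;0.6 0 0 0 0 0 0;0.6 0 -0.3 0 0 0 0;0.6 0 -0.7 0 0 0 0;0.6 0 -1 0 0 0 0;0.6 0 -1 0 0 0 0",
)

```text
time: 53.37
eef_pos: [530.3, -158.2, 443.0]
ee_rot: [-0.496, 0.503, 0.503, -0.498]
ft_force: [1.6, 0.0, 1.0]
finger_gap: 55.1
```

```bash
python3 post.py;python3 go.py 402.5 -246.7 336
python3 - <<'E'
from h import *
f=grab('scene');g=dict(np.load('/tmp/wrist.npz'))
cv2.imwrite('pics/f1.png',np.hstack([cv2.resize(f['pixels'][100:340,80:400],(400,300)),cv2.resize(g['pixels'],(400,300))]))
E
```

```text
post 649 [[518.5, -168.3, 284.5], [529.1, -157.3, 286.4], [540.2, -147.0, 287.8]]
col 205 [[719.4, -171.7, 266.7], [725.5, -163.0, 272.4], [737.3, -153.5, 273.7]]
pos [ 529.4 -158.   439.8] jaw az 90.06 units [-0.884  1.029  1.278] gap 55.248862072902526 t 53.4167 q7 1.81
```

View pics/f1.png

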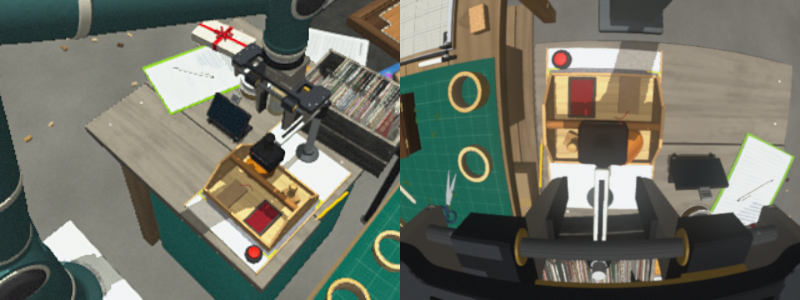

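The view shows the caddy on the board with all goods in it and the lens over its middle (post 529,-157.5; caddy centre about 531,-156). Now the shutter button.

>>> drive_tool(
  series="0 -0.44 0 0.64 0 0 0;0 -0.44 0 0.64 0 0 0;0 -0.44 0 0.64 0 0 0;0 -0.44 0 0.64 0 0 0",
)

```text
time: 53.8
eef_pos: [462.5, -202.8, 435.0]
ee_rot: [0.501, -0.5, -0.499, 0.5]
ft_force: [-0.1, 0.5, -0.2]
finger_gap: 30.6
```

>>> drive_tool(
  series="0 -0.44 0 0.64 0 0 0;0 -0.44 0 0.64 0 0 0;0 -0.44 0 0.64 0 0 0;0 -0.44 0 0.64 0 0 0",
)

```text
time: 54.13
eef_pos: [399.7, -246.0, 435.4]
ee_rot: [0.501, -0.5, -0.5, 0.5]
ft_force: [0.1, -0.1, -0.5]
finger_gap: 4.1
```

>>> drive_tool(
  series="0 0 1 0 0 0 0;0 0 1 0 0 0 0;0 0 1 0 0 0 0;0 0 1 0 0 0 0",
)

```text
time: 54.47
eef_pos: [399.6, -243.1, 331.3]
ee_rot: [0.502, -0.496, -0.5, 0.502]
ft_force: [-0.7, -0.3, -0.3]
finger_gap: 0.6
```

>>> drive_tool(
  series="0 0 1 0 0 0 0;0 0 1 0 0 0 0;0 0 1 0 0 0 0;0 0 1 0 0 0 0;0 0 1 0 0 0 0;0 0 1 0 0 0 0",
)

```text
time: 54.97
eef_pos: [402.0, -245.9, 237.8]
ee_rot: [-0.498, 0.501, 0.501, -0.5]
ft_force: [-0.0, -0.8, 0.3]
finger_gap: 0.7
```

```bash
python3 go.py 402.5 -246.7 130
python3 - <<'E'
from h import *
f=grab('wrist','w13.png');A=fcloud(f);h=cv2.cvtColor(f['pixels'],cv2.COLOR_BGR2HSV);X,Y,Z=A[...,0],A[...,1],A[...,2]
m=((h[...,0]<8)|(h[...,0]>170))&(h[...,1]>150)&(abs(X-402)<30)&(abs(Y+247)<30);p=A[m]
print(len(p),np.percentile(p,[2,50,98],axis=0).round(1).tolist() if len(p) else '')
E
```

```text
pos [ 402.  -245.9  237.8] jaw az 90.12 units [-0.006  1.078 -0.002] gap 0.7163309600066614 t 54.9667 q7 2.11
550 [[386.9, -257.8, 29.4], [398.9, -245.7, 32.3], [411.5, -233.6, 33.9]]
```

>>> drive_tool(
  series="0 0 0.35 0.02 0 0 0;0 0 0.7 0.02 0 0 0;0 0 1 0.02 0 0 0;0 0 1 0.02 0 0 0;0 0 1 0.02 0 0 0;0 0 1 0.02 0 0 0",
)

```text
time: 55.52
eef_pos: [399.6, -246.4, 138.1]
ee_rot: [-0.499, 0.501, 0.501, -0.5]
ft_force: [0.3, 0.6, -0.7]
finger_gap: 0.4
```

>>> drive_tool(
  series="0 0 0.07 0 0 0 0;0 0 0.12 0 0 0 0;0 0 0.16 0 0 0 0;0 0 0.19 0 0 0 0;0 0 0.19 0 0 0 0;0 0 0.19 0 0 0 0",
)

```text
time: 56.02
eef_pos: [398.7, -245.9, 117.3]
ee_rot: [-0.499, 0.5, 0.5, -0.5]
ft_force: [0.4, -0.5, 2.2]
finger_gap: 0.4
```

>>> drive_tool(
  series="0 0 0.02 0 0 0 0;0 0 0.04 0 0 0 0;0 0 0.05 0 0 0 0;0 0 0.05 0 0 0 0",
)

```text
time: 56.35
eef_pos: [398.8, -246.0, 114.0]
ee_rot: [-0.499, 0.5, 0.501, -0.5]
ft_force: [-3.8, 3.2, 26.8]
finger_gap: 0.4
```

The button bottomed out (27 N), so the picture is taken. Retreating.

>>> drive_tool(
  series="0 0 -0.1 0 0 0 0;0 0 -0.4 0 0 0 0;0 0 -0.8 0 0 0 0;0 0 -1 0 0 0 0;0 0 -1 0 0 0 0",
)

```text
time: 56.77
eef_pos: [399.6, -246.7, 215.7]
ee_rot: [-0.497, 0.502, 0.501, -0.499]
ft_force: [1.3, -0.6, -0.3]
finger_gap: 0.6
```

>>> drive_tool(
  series="0 0 -1 0 0 0 0;0 0 -1 0 0 0 0;0 0 -1 0 0 0 0;0 0 -1 0 0 0 0;0 0 -1 0 0 0 0;0 0 -1 0 0 0 0",
)

```text
time: 57.27
eef_pos: [397.2, -245.2, 310.1]
ee_rot: [0.501, -0.499, -0.5, 0.501]
ft_force: [-0.1, 0.4, -0.5]
finger_gap: 0.5
```

```bash
python3 - <<'E'
from h import *
f=grab('wrist','w14.png');A=fcloud(f);X,Y,Z=A[...,0],A[...,1],A[...,2]
b=(Z>95)&(Z<105)&(abs(X-530)<20)&(Y<-60)&(Y>-260);q=A[b]
if len(q): p=np.polyfit(q[:,1],q[:,0],1);print('bar',len(q),-p[0],np.polyval(p,-156.5))
t=grab('top','t4.png');cv2.imwrite('pics/t4b.png',cv2.resize(t['pixels'][100:320,100:390],(640,480)))
E
python3 scr.py
```

```text
bar 431 -0.046474882433813036 527.177392326098
[ 397.2 -245.2  309.9] 0.5034180030506306 [ 0.   0.1 -0.6]
top 470 tilt 1.0073124242822227 34.264734382693064 95.99167139751216 x at z30 620.4190574081654
scene few
```

View pics/t4b.png

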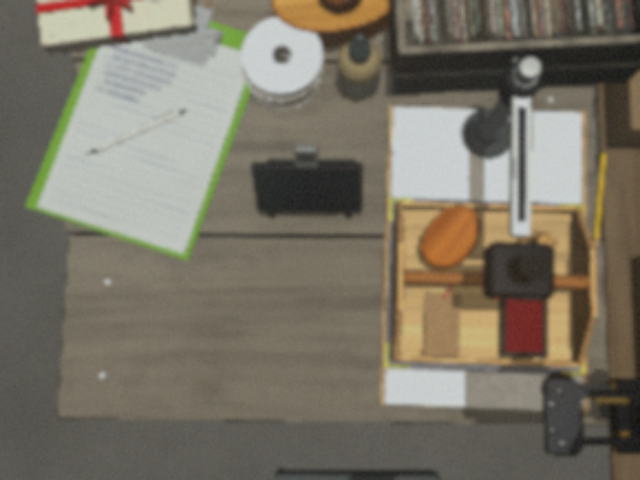

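```bash
python3 -c "
from plant import bot
print(bot.hand_in(), bot.sense()['time'])"
```

```text
the job is handed in; nothing more can be done
the job is handed in; nothing more can be done
```

The photo job is done and handed in after about 57 s of the 210 s limit. I swung the camera clear and put all four goods in the caddy. Then I set the caddy down inside the corner marks, tilted the screen, swung the camera back and pressed the shutter last. The interface gives no verdict, so what follows is from my own checks:

- **Camera clear:** it was swung to about 1.17 rad before anything else moved, above the required 0.9.
- **Goods:** the oval box, ink pad, tags and stamp were all inside the caddy after the carry. The oval box was flat on the floor when I checked before the lift.
- **Caddy on the board:** just after release, its centre was about (531, -156) against the mark at (530, -156.5), with yaw -0.021 against the board's -0.025. A last look, from an oblique angle and partly hidden by the camera, gave x 527 and yaw -0.046. That disagrees by a few mm, but the final top view shows the caddy standing inside the marks.
- **Screen:** three cameras read the tilt at about 1.01 rad (58°), slightly under the 1.05 target. I left it there.
- **Lens:** it was about 2 mm from the caddy's centre.
- **Shutter:** the button was pressed until it bottomed out at about 27 N, and the arm then retreated and touched nothing.
- **Forces:** the grip post pulled with up to about 19 N while the camera was swung back. I eased that before letting go.

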